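# Check balls and selector of a hydraulic control block

### The job

Get the control block on the tilted stand ready for its cover plate: set the three loose check balls from the tray into their seats in its sloping face, the big ball in the big round seat and the two small balls in the two small round seats (either one in either), and set the black selector knob: turn it back (anticlockwise) to its stop, then clockwise onto the fourth click from there. Set the balls in, do not let them drop or roll off, and leave the other things on the bench where they are.

Things in the scene. Friction and masses are not known exactly. Their poses are not given: they have to be found in the camera images.
- ball_large_center (a point): Centre of the large steel check ball, 22 mm diameter, 43 g. It lies loose and free to roll on the flat floor of the tray at the start.
- ball_small_1_center (a point): Centre of one of the two small steel check balls, 16 mm diameter, 17 g; loose in the tray.
- ball_small_2_center (a point): Centre of the other small steel check ball, 16 mm diameter, 17 g; loose in the tray.
- tray: Shallow aluminium parts tray, 130 (x) x 190 (y) x 16 mm high, walls 3 mm, flat floor 3 mm above the bench; fixed. Origin at the centre of its underside. The balls lie spread out along its y axis, 45 mm or more apart, and at least 40 mm from its long walls (those at +x and -x).
- seat_large (a point): A blind round hole with a sharp edge in the sloping face; the ball sits on its edge. This point is where the ball's CENTRE is when it is seated; z is square to the sloping face (out of it), x points up the slope, y along the block. Seat of the large ball: hole 16 mm wide, 8 mm deep; the seated centre is 7.5 mm above the face, so the ball sinks 3.5 mm.
- seat_small_1 (a point): A blind round hole with a sharp edge in the sloping face; the ball sits on its edge. This point is where the ball's CENTRE is when it is seated; z is square to the sloping face (out of it), x points up the slope, y along the block. Seat for a small ball: hole 12 mm wide, 8 mm deep; the seated centre is 5.3 mm above the face, so the ball sinks 2.7 mm.
- seat_small_2 (a point): A blind round hole with a sharp edge in the sloping face; the ball sits on its edge. This point is where the ball's CENTRE is when it is seated; z is square to the sloping face (out of it), x points up the slope, y along the block. The other seat for a small ball, the same size as seat_small_1.
- selector_grip (a point): Middle of the black selector knob, on its axis, 12 mm under its top, 30 mm above the face; axes as for the seats. 24 mm high, 41 mm over twelve small lobes 30 degrees apart, no mark: it looks the same on every click, and then x and y run through gaps between lobes. Under it, to 12 mm above the face, a notched wheel 56 mm wide and, at -x, a plunger housing 13 mm high, 40 to 78 mm from the axis.
- selector (a joint): Angle of the selector, rad; 0 at the click beside its anticlockwise stop, and growing as the knob is turned clockwise (looking down on it): 0.524 (30 degrees) a click, six clicks in all, so the fourth click is 2.094. The stop, 0.04 rad beyond 0, is rigid. A spring plunger holds it in each notch; it takes about 0.2 to 0.3 N m to turn it over to the next, and let go between two notches it snaps into the nearer one. At the start it stands on the first, second or third click.
- stand: Steel holding stand that carries the control block, fixed to the bench; base plate 170 (x) x 150 (y) x 8 mm, origin at the centre of its underside. The aluminium control block on it measures 150 mm up the slope, 210 mm along y and 34 mm thick; its flat face rises away from the stand's -x side at 15 degrees, and the middle of the face is 69 mm above the bench. The face has three round seats, narrow slots (8 mm wide), and small bolt holes round its edge.
- oil_seal: Bystander, loose: oil seal ring, 67 mm diameter, 16 mm high. Origin at the centre of its underside.
- feeler_set: Bystander, loose: folded feeler gauge, 14 x 98 x 10 mm. Origin at the centre of its underside.
- pressure_switch: Bystander, loose: hydraulic pressure switch, 25 x 48 x 22 mm, lying. Origin at the centre of its underside.

How it is judged:
By the outcome, as a careful person would: the job done as asked, in the order asked, and still so for the second after the job is handed in, with the robot touching nothing.
It also fails if it takes over 72 s, if anything falls off the work surface, if the arm or the gripper's body presses on something with over 40 N, if the wrist force passes 120 N, or if a joint passes its speed limit or range.

### The arm

A 6-joint arm with a two-finger parallel gripper is mounted at the origin on a cart in front of the work surface, level with it; the furniture and walls round the work are solid. World frame = base frame: x ahead of the robot, y to its left, z up, the work surface at z = 0. Lengths are in m, angles in rad, forces in N, time in s.
With the tool pointing down it reaches from about 0.3 to 0.875 m from the base axis. Payload 6.4 kg.
Tool frame: the origin (TCP) lies on the centre line of the jaws, within the pads' length; the fingertips stand manip.tcp_to_tips ahead of it and the grasp point (between the pads) lies 6 mm ahead of it (manip.tcp_to_tips is the distance from the TCP to the fingertips, in m); z points along the fingers, x is the direction in which the jaws open and shut, and the axes are right-handed (so a half turn about z gives the same grasp; the last joint's range is limited). The gripper opens to 85 mm and grips with 20 to 120 N. Pads are 22 mm wide; open, the fingers measure 114 mm over their backs; the gripper's body (76 mm by 85 mm) begins 54 mm behind the grasp point. The pads swing forward as they close: fully open they stand 13 mm farther back than shut.
Start: joints at [1.076, 0.181, 1.607, -0, 1.354, -0.206], TCP at [0.164, 0.551, 0.256] pointing down, gripper open.
Joint ranges: [-2.99, 2.99], [-0.89, 2.07], [0.3, 2.58], [-1.14, 4.28], [0, 2.63], [-3.12, 3.12]. Speed limits (rad/s): [2.57, 2.57, 3.01, 3.14, 3.14, 3.14].

### API

Orientations are given as a 3x3 rotation matrix whose columns are the frame's x, y, z axes.
In Python, from rig import manip gives the robot as it stands.
- The arm moves only by the shell command python3 -m inch 'ROWS' [FORCE]. ROWS is JSON, a list that holds one entry, the list of rows, each a list of 7 numbers: the opening in per cent of the stroke, from 0 (shut) to 100 (fully open), then the shift along the tool's x, y, z each as a share of 0.025 m, from -1 to 1, then the turn, a rotation vector about the tool's x, y, z each as a share of 360 degrees, from -1 to 1. A call has exactly 10 rows; each row shifts and turns the commanded pose from where the row before left it, along the tool's axes as they then stand; what a row does not reach is not made up. A row lasts 1/10 s, in which the tool goes at most 50 mm and 8.59 degrees, less where a joint would pass 70% of its speed; a pose out of reach is approached as far as the arm can. A call with a number of a shift or a turn outside -1 to 1 is refused whole. A call with a gripper value outside its range is refused whole. The fingers move at their own pace and stop on an object; FORCE is the grip in N (left out, the last holds). Time passes only in rows, so rows that do not move let the fingers close, or fill a call up. It gives the time, the measured TCP pose, the force and the opening at its end, in the units of the state.
- manip.observe(): the state, without advancing time (a new reading comes with each control period).
- manip.capture(name): name is "side" or "top"; returns (picture, depth): 420x560x3 uint8, red, green, blue; 420x560 float32, m along the optical axis (not along the pixel's ray), 0 where there is no reading.
- manip.camera_params(name): a dict with "fx", "fy", "cx", "cy" (pixels), "k1" (the pictures are not rectified: a ray, as slopes to the right and down, at radius r is drawn at 1 + k1 r^2 times it, then the intrinsics apply), "world_from_camera" (4x4, takes a point from camera to world coordinates). Camera axes: x right, y up, looking along -z (the intrinsics and any distortion apply to the point x, -y, -z); pixel columns grow to the right and rows downward; lengths in m; the calibration is good to about 2 mm. A picture is of the moment at which its call begins. camera_params takes no time and is no camera call.
- manip.hand_in(): hands the job in, once; it reports no verdict.
The state is a dict: "t": time; "q": joint angles; "qvel": joint speeds; "joint_efforts": joint torques, N m; "ee_pos": TCP position; "orientation": TCP orientation; "ft_force": force on the tool from outside, world axes, zero at the start; "torque": the same for the moment, N m; "width": finger opening in m.
Only numpy, scipy, OpenCV 4.12 (cv2) and the standard library are available. Lean on these libraries where they do the work, as an engineer would, in place of code of your own. Each camera call takes 0.05 s, during which the arm holds its last target.

## Working session

There is one attempt and no reset: what is moved stays moved. The work goes in short steps, Python scripts to look and compute and a shell command to move; the robot and the scene stay as the last step left them, time stands still between calls to the robot, and variables do not carry over. Pictures are saved under pics/ and viewed, and the job is handed in when it is done.

```bash
ls; mkdir -p pics; python3 - <<'E'
from rig import manip
import cv2,numpy as np
print(manip.observe()); print(manip.tcp_to_tips)
for n in("side","top"):
    p,d=manip.capture(n); cv2.imwrite(f"pics/{n}0.png",p[:,:,::-1]); np.save(f"pics/{n}0.npy",d); np.save(f"pics/{n}0_rgb.npy",p)
    print(n,manip.camera_params(n))
E
```

```text
pics
{'t': 0.0, 'q': array([ 1.07568514e+00,  1.81573004e-01,  1.60799140e+00,  1.14759503e-05,
        1.35381089e+00, -2.06313865e-01]), 'qvel': array([-0.00019466, -0.00042818, -0.00026797,  0.00102137, -0.00131915,
        0.00015219]), 'joint_efforts': array([-8.57574069e-04, -4.44864321e+01, -3.51341772e+01, -3.78952582e-04,
        9.15952987e-03, -3.62910521e-05]), 'ee_pos': array([0.16350178, 0.55073642, 0.25537417]), 'orientation': array([[ 2.84801188e-01,  9.58586224e-01, -8.56847893e-04],
       [ 9.58585023e-01, -2.84802228e-01, -1.56325223e-03],
       [-1.74254424e-03, -3.76145467e-04, -9.99998411e-01]]), 'ft_force': array([-0.17824997,  0.40177138,  0.22178546]), 'torque': array([ 0.00936912, -0.0078747 ,  0.02739029]), 'width': 0.08519136063646457}
0.025
side {'fx': 514.5791191946857, 'fy': 514.5791191946857, 'cx': 278.7014052852985, 'cy': 207.229058282262, 'k1': -0.034477874945973985, 'world_from_camera': array([[ 0.9967038 ,  0.0235558 , -0.07763153,  0.43695547],
       [-0.07984499,  0.45425062, -0.88728865, -1.1418377 ],
       [ 0.01436337,  0.89056246,  0.45463413,  0.68749505],
       [ 0.        ,  0.        ,  0.        ,  1.        ]])}
top {'fx': 383.9616113838652, 'fy': 383.9616113838652, 'cx': 273.3278869646046, 'cy': 209.2369153976558, 'k1': -0.04174367180941928, 'world_from_camera': array([[-0.00370737,  0.99811561, -0.06124943,  0.48928717],
       [-0.99999182, -0.00379943, -0.0013867 ,  0.03064399],
       [-0.0016168 ,  0.06124379,  0.99812153,  1.08925002],
       [ 0.        ,  0.        ,  0.        ,  1.        ]])}
```

View pics/top0.png

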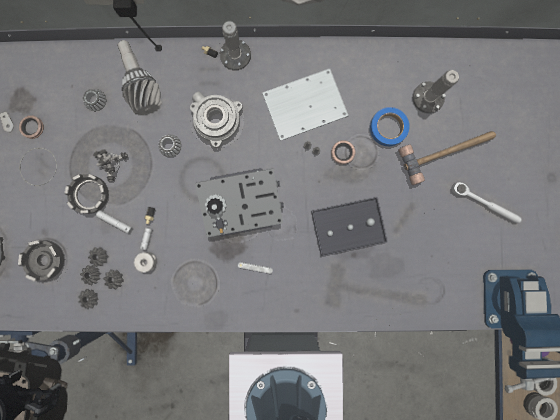

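View pics/side0.png

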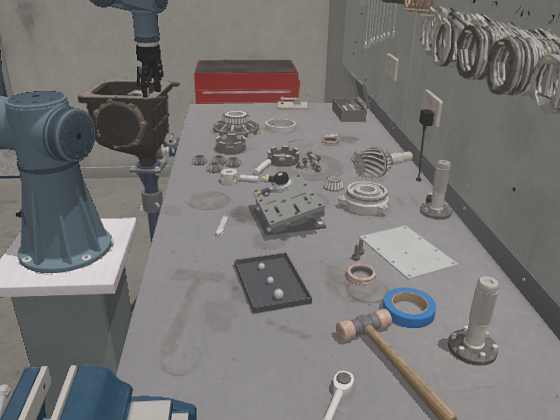

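```bash
python3 - <<'E'
import cv2
a=cv2.imread("pics/top0.png")
cv2.imwrite("pics/top0_blk.png",cv2.resize(a[150:260,180:300],None,fx=5,fy=5,interpolation=cv2.INTER_CUBIC))
cv2.imwrite("pics/top0_tray.png",cv2.resize(a[185:265,300:400],None,fx=6,fy=6,interpolation=cv2.INTER_CUBIC))
a=cv2.imread("pics/side0.png")
cv2.imwrite("pics/side0_blk.png",cv2.resize(a[165:240,240:340],None,fx=7,fy=7,interpolation=cv2.INTER_CUBIC))
E
```

```text
(no output)
```

View pics/top0_blk.png

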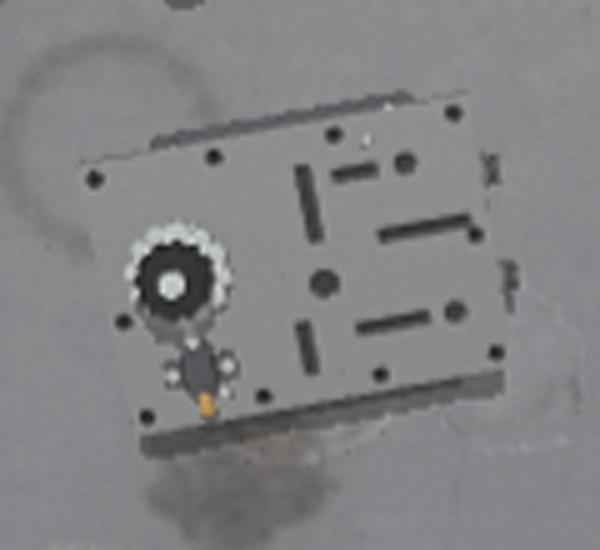

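View pics/top0_tray.png

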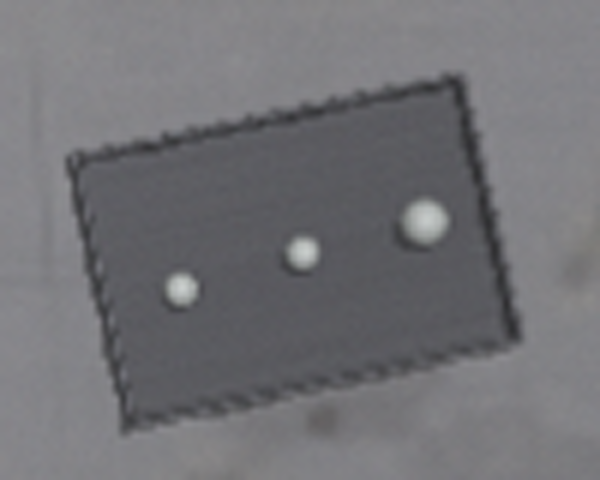

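View pics/side0_blk.png

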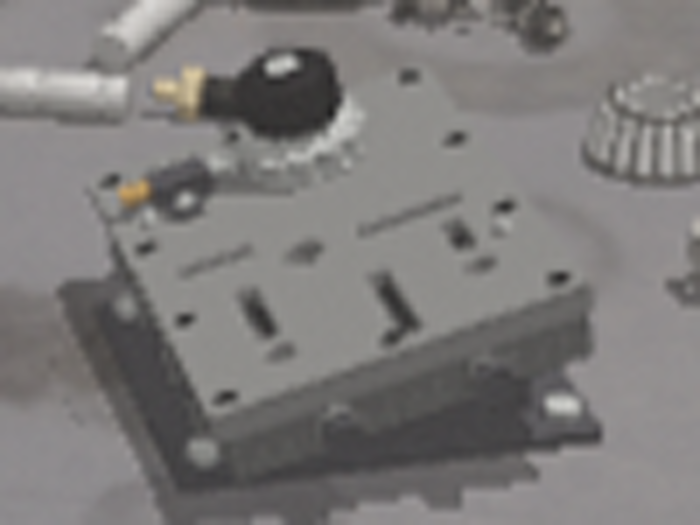

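```bash
cat > h.py <<'E'
import numpy as np,cv2
from rig import manip
def ray(name,uv):
    c=manip.camera_params(name); K=np.array([[c['fx'],0,c['cx']],[0,c['fy'],c['cy']],[0,0,1.]])
    n=cv2.undistortPoints(np.asarray(uv,float).reshape(-1,1,2),K,np.array([c['k1'],0,0,0.])).reshape(-1,2)
    T=c['world_from_camera']; d=np.c_[n[:,0],-n[:,1],-np.ones(len(n))]
    return T[:3,3],d@T[:3,:3].T
def proj(name,P):
    c=manip.camera_params(name); T=np.linalg.inv(c['world_from_camera']); q=np.atleast_2d(P)@T[:3,:3].T+T[:3,3]
    K=np.array([[c['fx'],0,c['cx']],[0,c['fy'],c['cy']],[0,0,1.]])
    q=q*[1,-1,-1]
    return cv2.projectPoints(q,np.zeros(3),np.zeros(3),K,np.array([c['k1'],0,0,0.]))[0].reshape(-1,2)
def onplane(name,uv,p0,n):
    o,d=ray(name,uv); s=((np.asarray(p0)-o)@n)/(d@n); return o+d*s[:,None]
def cloud(name,d,mask):
    v,u=np.nonzero(mask&(d>0)); o,r=ray(name,np.c_[u,v].astype(float)); return o+r*d[v,u][:,None]
def tri(uvt,uvs):
    o1,d1=ray('top',[uvt]);o2,d2=ray('side',[uvs]);d1=d1[0];d2=d2[0]
    s=np.linalg.lstsq(np.c_[d1,-d2],o2-o1,rcond=None)[0]
    a,b=o1+s[0]*d1,o2+s[1]*d2; return (a+b)/2,np.linalg.norm(a-b)
E
python3 - <<'E'
from h import *
p=np.load('pics/top0_rgb.npy');d=np.load('pics/top0.npy')
g=cv2.cvtColor(p,cv2.COLOR_RGB2GRAY)
# plane from depth, around central face region
m=np.zeros(g.shape,bool); m[178:228,236:272]=1; m&=g>120
P=cloud('top',d,m); c=P.mean(0); n=np.linalg.svd(P-c)[2][2]; n*=np.sign(n[2]); print('plane',c,n,np.degrees(np.arccos(n[2])),np.degrees(np.arctan2(n[1],n[0])),np.std((P-c)@n))
# dark blobs
sub=g[150:260,180:300]; up=cv2.resize(sub,None,fx=4,fy=4,interpolation=cv2.INTER_CUBIC)
_,lab,st,ce=cv2.connectedComponentsWithStats((up<95).astype(np.uint8))
for i in range(1,len(st)):
    if 100<st[i,4]<1500:
        uv=(ce[i]+.5)/4-.5+[180,150]; print(i,uv,st[i,4]/16,onplane('top',[uv],c,n)[0])
# bench and tray depth
m=np.zeros(g.shape,bool); m[150:180,280:300]=1; print('bench z',cloud('top',d,m)[:,2].mean())
m=np.zeros(g.shape,bool); m[235:242,335:370]=1; print('tray z',cloud('top',d,m)[:,2].mean())
sub=g[185:265,300:400]; up=cv2.resize(sub,None,fx=4,fy=4,interpolation=cv2.INTER_CUBIC)
_,lab,st,ce=cv2.connectedComponentsWithStats((up>135).astype(np.uint8))
for i in range(1,len(st)):
    if 100<st[i,4]<1500:
        uv=(ce[i]+.5)/4-.5+[300,185]; print('ball',uv,st[i,4]/16,[onplane('top',[uv],[0,0,z],np.array([0,0,1.]))[0] for z in (.011,.014)])
ps=np.load('pics/side0_rgb.npy');gs=cv2.cvtColor(ps,cv2.COLOR_RGB2GRAY)
sub=gs[250:310,230:320]; up=cv2.resize(sub,None,fx=4,fy=4,interpolation=cv2.INTER_CUBIC)
_,lab,st,ce=cv2.connectedComponentsWithStats((up>125).astype(np.uint8))
for i in range(1,len(st)):
    if 100<st[i,4]<2500:
        uv=(ce[i]+.5)/4-.5+[230,250]; print('sball',uv,st[i,4]/16,[onplane('side',[uv],[0,0,z],np.array([0,0,1.]))[0] for z in (.011,.014)])
E
```

```text
plane [0.57011657 0.08462182 0.06695652] [-0.25445861 -0.04524042  0.96602491] 14.978050643353622 -169.91867352319898 0.00178723550638064
3 [244.46900324 171.7797812 ] 38.5625 [0.64957306 0.10750324 0.08895756]
4 [270.177 172.169] 7.8125 [0.64878615 0.03997984 0.08558806]
6 [246.31746032 176.49603175] 7.875 [0.63756048 0.10287234 0.08557648]
7 [215.09768908 177.27521008] 14.875 [0.63540414 0.18473546 0.08884226]
8 [222.29303279 180.93032787] 7.625 [0.62609408 0.1661909  0.08552144]
9 [260.50288018 182.09619816] 13.5625 [0.62328109 0.06570851 0.08007473]
10 [277.85610465 183.44622093] 10.75 [0.6198966  0.01978467 0.07703255]
11 [250.46991979 183.97058824] 23.375 [0.6184068  0.09226096 0.0800343 ]
12 [241.28193681 190.13770604] 45.5 [0.60245185 0.11681036 0.07698133]
13 [198.48214286 185.39285714] 8.75 [0.61457871 0.22900672 0.08542996]
14 [265.89501096 195.20257675] 57.0 [0.58934436 0.05172566 0.07048069]
16 [281.52840909 205.6       ] 13.75 [0.56205935 0.01002837 0.06134086]
17 [244.40070694 206.12307198] 24.3125 [0.56073441 0.10936351 0.06564387]
19 [270.52212919 211.79126794] 13.06
[... 1624 characters left out ...]
014     ])]
ball [350.13386525 226.54521277] 17.625 [array([ 0.50590862, -0.18348362,  0.011     ]), array([ 0.50586237, -0.18288786,  0.014     ])]
ball [329.82721843 232.62073379] 18.3125 [array([ 0.489128  , -0.12611283,  0.011     ]), array([ 0.48912845, -0.12567669,  0.014     ])]
sball [261.2286036  265.21002252] 27.75 [array([ 0.48702602, -0.12037294,  0.011     ]), array([ 0.48680398, -0.12490275,  0.014     ])]
sball [269.93352156 279.06647844] 30.4375 [array([ 0.50392459, -0.17817936,  0.011     ]), array([ 0.5036276 , -0.18245282,  0.014     ])]
sball [278.36538462 292.61538462] 63.375 [array([ 0.51898873, -0.23032239,  0.011     ]), array([ 0.51862494, -0.23436462,  0.014     ])]
```

The three balls are in the tray at top-image pixels (330,233), (350,227) and (371,221, the large one). The seats are at (260.5,182), (270.5,212) and (244,206, large), and the knob is near (214,207). Next I'll fit the knob axis and the block frame, and start moving.

```bash
cat >> h.py <<'E'
yaw=np.radians(10.2);t=np.radians(15)
bx=np.array([np.cos(yaw)*np.cos(t),np.sin(yaw)*np.cos(t),np.sin(t)]);by=np.array([-np.sin(yaw),np.cos(yaw),0]);bn=np.cross(bx,by)
Rblk=np.c_[bx,-by,-bn]      # tool normal to face, jaws along slope
Rtray=np.c_[[np.cos(yaw),np.sin(yaw),0],[np.sin(yaw),-np.cos(yaw),0],[0,0,-1]]
SL=np.array([.5588,.1091,.0733]);SA=np.array([.6220,.0655,.0857]);SB=np.array([.5444,.0394,.0640])
from scipy.spatial.transform import Rotation as Ro
def go(pos,R=None):
    s=manip.observe(); p=s['ee_pos'];C=s['orientation']
    d=C.T@(np.asarray(pos)-p)/.025
    print('t',s['t'],'p',p.round(4),'w',round(s['width'],4),'F',s['ft_force'].round(1),'T',s['torque'].round(2))
    print('shift units now-frame',d.round(2))
    if R is not None:
        rv=Ro.from_matrix(C.T@R).as_rotvec()/(2*np.pi); print('turn',rv.round(4),' shift units in target frame',(R.T@(np.asarray(pos)-p)/.025).round(2))
E
python3 - <<'E'
from h import *
C=np.array([.5691,.1232,.069]);print(bx,by,bn)
# knob top: circle fit
p=np.load('pics/top0_rgb.npy');g=cv2.cvtColor(p,cv2.COLOR_RGB2GRAY)
sub=g[150:260,180:300]; up=cv2.resize(sub,None,fx=4,fy=4,interpolation=cv2.INTER_CUBIC)
_,lab,st,ce=cv2.connectedComponentsWithStats((up<75).astype(np.uint8))
for i in range(1,len(st)):
    uv=(ce[i]+.5)/4-.5+[180,150]
    if abs(uv[0]-214)<6 and abs(uv[1]-206)<8: print(uv,st[i]/4,'bbox c',(st[i,:2]+st[i,2:4]/2)/4-.5+[180,150])
for uv in ([213.7,206.1],[214.1,206.3]):
  for h in (.036,.042):
    q=onplane('top',[uv],C+h*bn,bn)[0]; print(h,q,'face coords',bx@(q-C),by@(q-C))
go([.489,-.126,.12],Rtray)
E
python3 - <<'E'
import cv2
a=cv2.imread("pics/top0.png");cv2.imwrite("pics/knob0.png",cv2.resize(a[190:225,195:235],None,fx=14,fy=14,interpolation=cv2.INTER_NEAREST))
a=cv2.imread("pics/side0.png");cv2.imwrite("pics/knob0s.png",cv2.resize(a[165:200,250:300],None,fx=14,fy=14,interpolation=cv2.INTER_NEAREST))
E
python3 -m inch '[[[45,-1,0.9,0,0,0,0],[45,-1,0.9,0,0,0,0],[45,-1,0.9,0,0,0,0],[45,-1,0.9,0,0,0,0],[45,-1,0.9,0,0,0,0],[45,-1,0.9,0,0,0,0],[45,-1,0.9,0,0,0,0],[45,-1,0.9,0,0,0,0],[45,-1,0.9,0,0,0,0],[45,-1,0.9,0,0,0,0]]]' 60
```

```text
[0.95065996 0.17105072 0.25881905] [-0.17708474  0.98419561  0.        ] [-0.25472857 -0.0458329   0.96592583]
[214.57755864 205.57521322] [ 27.    48.25  15.5   16.   586.25] bbox c [214.25 205.75]
0.036 [0.55826015 0.18517686 0.1063521 ] face coords 0.009963615263457456 0.06291692817017747
0.042 [0.55783529 0.18422497 0.11240655] face coords 0.010963903509484577 0.062055317709605644
0.036 [0.55775367 0.18417215 0.10617086] face coords 0.009263352189971734 0.062017782151187334
0.042 [0.55733193 0.18322645 0.11222643] face coords 0.010267953912196922 0.06116171024476514
t 0.1 p [0.1635 0.5508 0.2555] w 0.0854 F [0.1 0.  0.6] T [-0.03  0.01 -0.01]
shift units now-frame [-22.23  20.19   5.45]
turn [1.000e-04 3.000e-04 1.757e-01]  shift units in target frame [ 8.02 28.95  5.42]
t: 1.1
ee_pos: [0.3083, 0.2462, 0.2561]
orientation: [[0.285, 0.959, -0.0], [0.959, -0.285, -0.0], [-0.0, -0.0, -1.0]]
ft_force: [0.3, -0.7, -0.1]
width: 0.0384
```

View pics/knob0.png

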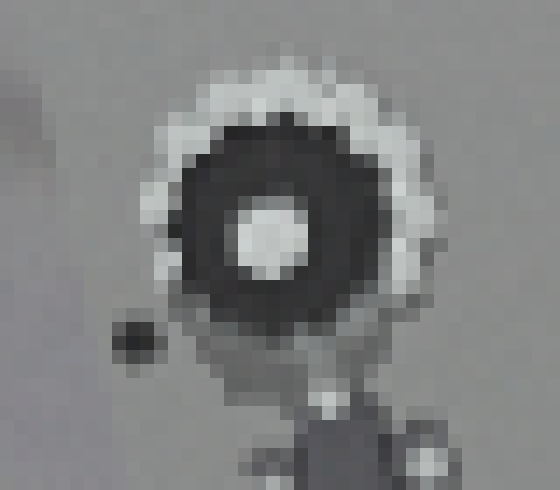

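View pics/knob0s.png

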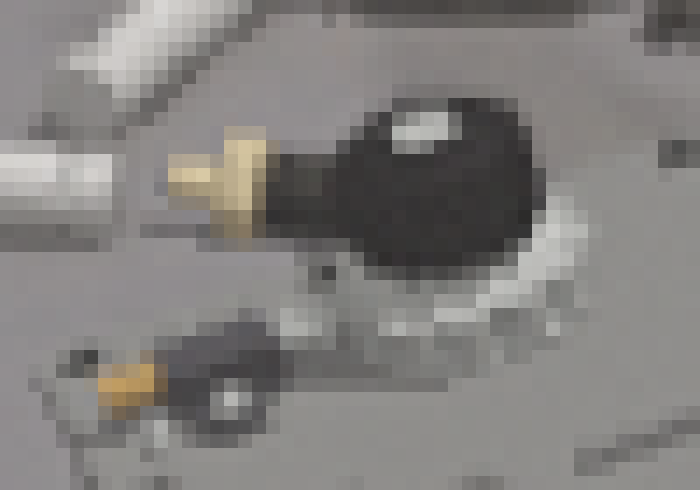

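The knob's bright cap is at top-image (213.9,206.5) and its plunger lies below it, towards the robot. I'll carry on to the tray.

```bash
python3 -m inch '[[[45,-1,0.9,0,0,0,0],[45,-1,0.9,0,0,0,0],[45,-1,0.9,0,0,0,0],[45,-1,0.9,0,0,0,0],[45,-1,0.9,0,0,0,0],[45,-1,0.9,0,0,0,0],[45,-1,0.9,0,0,0,0],[45,-1,0.9,0,0,0,0],[45,-1,0.9,0,0,0,0],[45,-1,0.9,0,0,0,0]]]' 60
python3 -m inch '[[[45,-1,0.9,0,0,0,0.02],[45,-1,0.9,0,0,0,0.02],[45,0,0,0.6,0,0,0.02],[45,0,0,0.6,0,0,0.02],[45,0,0,0.6,0,0,0.02],[45,0,0,0.6,0,0,0.02],[45,0,0,0.6,0,0,0.02],[45,0,0,0.6,0,0,0.02],[45,0,0,0.6,0,0,0.0157],[45,0,0,0,0,0,0]]]' 60
python3 - <<'E'
from h import *
go([.489,-.126,.120],Rtray)
p,d=manip.capture('top');cv2.imwrite('pics/t1.png',p[:,:,::-1]);cv2.imwrite('pics/t1c.png',cv2.resize(p[180:260,290:400,::-1],None,fx=6,fy=6,interpolation=cv2.INTER_CUBIC))
p,d=manip.capture('side');cv2.imwrite('pics/s1.png',p[:,:,::-1])
E
```

```text
t: 2.1
ee_pos: [0.4529, -0.0576, 0.256]
orientation: [[0.285, 0.958, -0.0], [0.958, -0.285, 0.0], [0.0, -0.0, -1.0]]
ft_force: [0.9, 0.3, -0.3]
width: 0.0385
t: 3.1
ee_pos: [0.476, -0.1177, 0.149]
orientation: [[0.984, 0.176, -0.004], [0.176, -0.984, 0.002], [-0.004, -0.003, -1.0]]
ft_force: [-0.3, 0.7, 0.0]
width: 0.0386
t 3.1 p [ 0.476  -0.1177  0.149 ] w 0.0386 F [-0.3  0.7  0. ] T [0.01 0.04 0.02]
shift units now-frame [0.46 0.42 1.16]
turn [-0.0005  0.0006 -0.0001]  shift units in target frame [0.45 0.42 1.16]
```

View pics/t1.png

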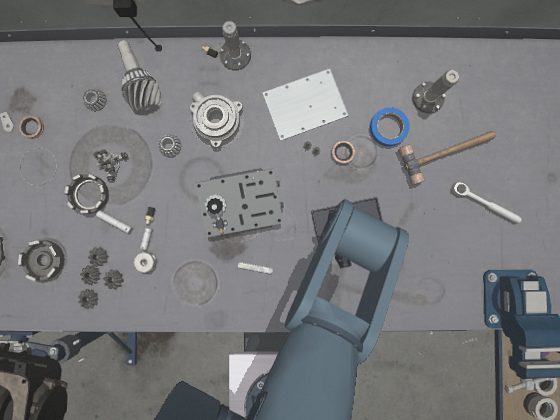

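View pics/s1.png

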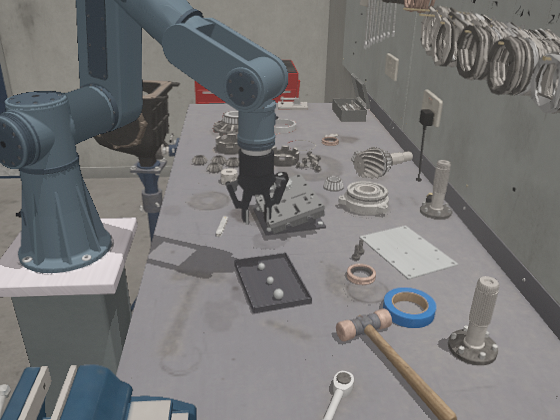

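The arm hides the tray from the top camera. The side camera shows both fingertips, at about (239,218) and (258,221). I'll compare those with the projected tip positions.

```bash
python3 - <<'E'
from h import *
s=manip.observe();p=s['ee_pos'];R=s['orientation']
for lx in (-.019,.019):
  for ly in (-.011,.011):
    print(lx,ly,proj('side',p+R@[lx,ly,.024]).round(1))
im=cv2.imread('pics/s1.png');cv2.imwrite('pics/s1c.png',cv2.resize(im[150:320,200:320],None,fx=5,fy=5)[:,:][0:600])
for P in ([.489,-.126,.011],[.506,-.1835,.011],[.5205,-.2405,.014]): print(proj('side',[P]).round(1))
E
```

```text
-0.019 -0.011 [[247.7 220.5]]
-0.019 0.011 [[249.7 225.1]]
0.019 -0.011 [[263.9 218.7]]
0.019 0.011 [[266.2 223.2]]
[[262.2 266.5]]
[[271.  280.4]]
[[279.5 294.3]]
```

View pics/s1c.png

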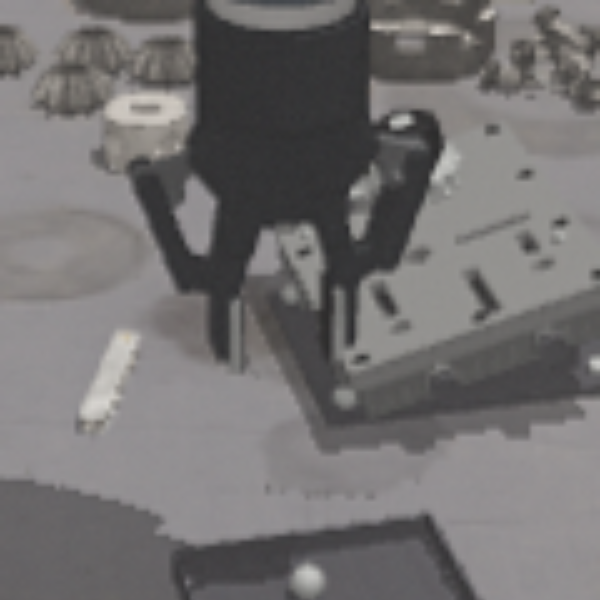

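The pad edges match the projection to within about 1 px, so the calibration agrees with the arm. Next I'll descend on the first small ball.

```bash
python3 -m inch '[[[42,0.23,0.21,0.5,0,0,0],[42,0.23,0.21,0.7,0,0,0],[42,0,0,0.8,0,0,0],[42,0,0,0.8,0,0,0],[42,0,0,0.7,0,0,0],[42,0,0,0.5,0,0,0],[42,0,0,0.4,0,0,0],[42,0,0,0.2,0,0,0],[42,0,0,0,0,0,0],[42,0,0,0,0,0,0]]]' 60
python3 - <<'E'
from h import *
go([.489,-.126,.0315],Rtray)
p,d=manip.capture('side');cv2.imwrite('pics/s2.png',cv2.resize(p[220:320,210:330,::-1],None,fx=6,fy=6,interpolation=cv2.INTER_CUBIC))
E
```

```text
t: 4.2
ee_pos: [0.4913, -0.1271, 0.0368]
orientation: [[0.984, 0.177, 0.001], [0.177, -0.984, -0.0], [0.001, 0.001, -1.0]]
ft_force: [0.1, 0.2, 0.7]
width: 0.0361
t 4.2 p [ 0.4913 -0.1271  0.0368] w 0.0361 F [0.1 0.2 0.7] T [-0.03 -0.01 -0.03]
shift units now-frame [-0.08 -0.06  0.21]
turn [ 0.0001 -0.0001  0.    ]  shift units in target frame [-0.08 -0.06  0.21]
```

View pics/s2.png

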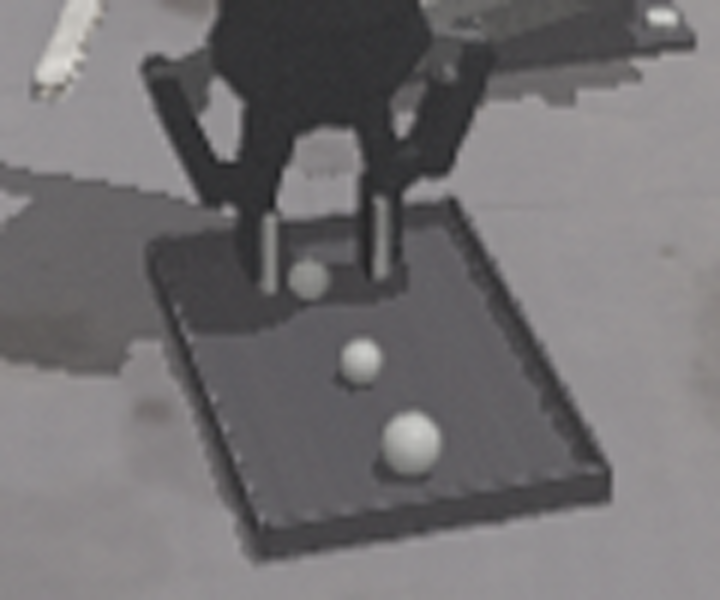

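The ball at zoomed (308,280) sits about 4 mm off the jaw centre, towards -x. I'll correct for that, lower the last 5 mm and close.

```bash
python3 -m inch '[[[42,-0.16,-0.04,0.1,0,0,0],[42,0,0,0.11,0,0,0],[42,0,0,0,0,0,0],[10,0,0,0,0,0,0],[5,0,0,0,0,0,0],[5,0,0,0,0,0,0],[5,0,0,0,0,0,0],[5,0,0,0,0,0,0],[5,0,0,0,0,0,0],[5,0,0,0,0,0,0]]]' 40
python3 - <<'E'
from h import *
go(SB-(.025-.0045)*(-bn)+.06*bn,Rblk)
p,d=manip.capture('side');cv2.imwrite('pics/s3.png',cv2.resize(p[220:320,210:330,::-1],None,fx=6,fy=6,interpolation=cv2.INTER_CUBIC))
E
```

```text
t: 5.25
ee_pos: [0.4869, -0.1266, 0.0311]
orientation: [[0.984, 0.177, 0.0], [0.177, -0.984, -0.0], [0.0, 0.0, -1.0]]
ft_force: [-0.3, 0.5, 1.7]
width: 0.0126
t 5.25 p [ 0.4869 -0.1266  0.0311] w 0.0126 F [-0.3  0.5  1.7] T [0.02 0.02 0.07]
shift units now-frame [ 2.61 -6.13 -4.43]
turn [0.     0.0416 0.    ]  shift units in target frame [ 3.66 -6.13 -3.6 ]
```

View pics/s3.png

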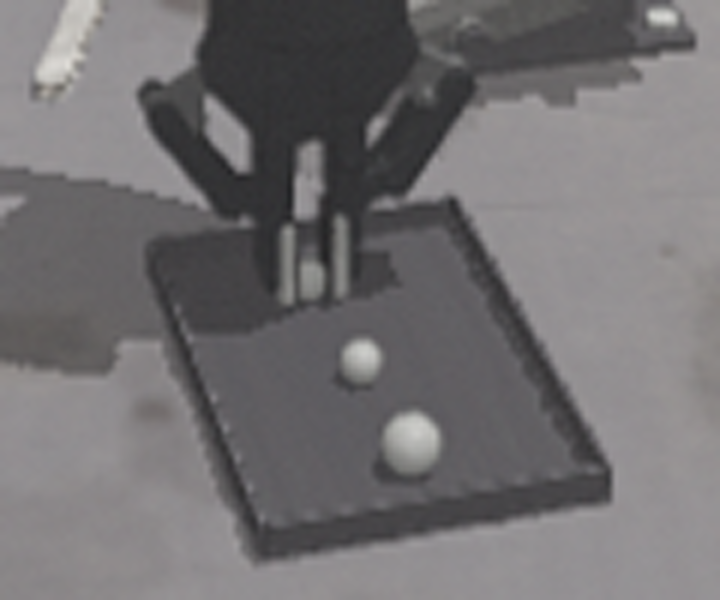

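```bash
python3 -m inch '[[[5,0,0,0,0,0,0],[5,0,0,-0.2,0,0,0],[5,0,0,-0.5,0,0,0],[5,0,0,-0.9,0,0,0],[5,0,0,-0.9,0,0,0],[5,0,0,-0.9,0,0,0],[5,0,0,-0.9,0,0,0],[5,0,0,-0.5,0,0,0],[5,0,0,0,0,0,0],[5,0,0,0,0,0,0]]]' 40
python3 - <<'E'
from h import *
go(SB-(.025-.0045)*(-bn)+.04*bn,Rblk)
p,d=manip.capture('side');cv2.imwrite('pics/s4.png',cv2.resize(p[200:300,210:330,::-1],None,fx=6,fy=6,interpolation=cv2.INTER_CUBIC))
s=manip.observe();print(((proj('side',s['ee_pos']+s['orientation']@[0,0,.0205])-[210,200])*6).round())
E
```

```text
t: 6.3
ee_pos: [0.4865, -0.1265, 0.1508]
orientation: [[0.984, 0.177, -0.0], [0.177, -0.984, 0.0], [-0.0, -0.0, -1.0]]
ft_force: [-0.6, 0.5, -0.2]
width: 0.0126
t 6.3 p [ 0.4865 -0.1265  0.1508] w 0.0126 F [-0.6  0.5 -0.2] T [-0.03  0.01  0.  ]
shift units now-frame [ 2.83 -6.12  1.13]
turn [-0.      0.0417 -0.    ]  shift units in target frame [ 2.44 -6.12  1.83]
[[305. 135.]]
```

View pics/s4.png

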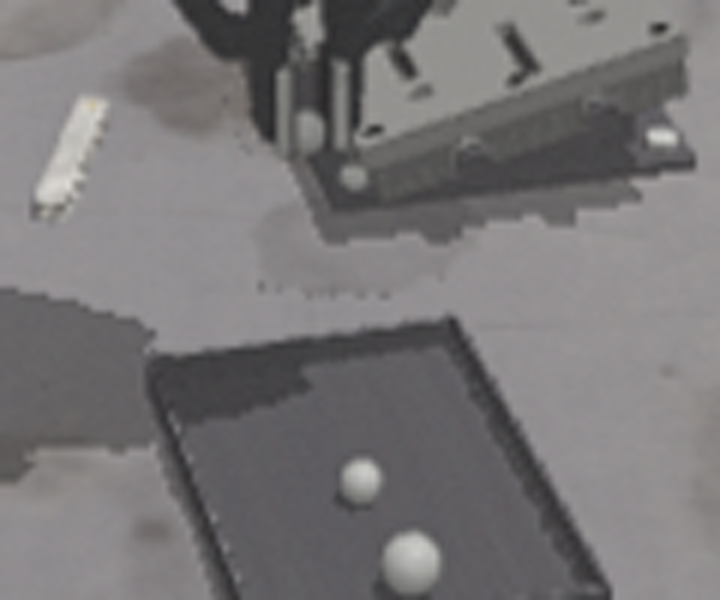

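The ball at (310,128) is lifted and held near the fingertips, as planned. Now I'll tilt the tool to the face and go 40 mm above the lower small seat.

```bash
python3 -m inch '[[[5,0,0,0,0,0.02,0],[5,0,0,0,0,0.0217,0],[5,0.35,-0.87,0.1,0,0,0],[5,0.35,-0.88,0.2,0,0,0],[5,0.35,-0.88,0.3,0,0,0],[5,0.35,-0.88,0.3,0,0,0],[5,0.35,-0.87,0.3,0,0,0],[5,0.35,-0.87,0.3,0,0,0],[5,0.34,-0.87,0.3,0,0,0],[5,0,0,0,0,0,0]]]' 40
python3 - <<'E'
from h import *
go(SB+.0205*bn+.015*bn,Rblk)
E
```

```text
t: 7.35
ee_pos: [0.5277, 0.0389, 0.1211]
orientation: [[0.951, 0.18, 0.251], [0.173, -0.984, 0.048], [0.255, -0.002, -0.967]]
ft_force: [-0.2, -0.6, 0.3]
width: 0.0127
t 7.35 p [0.5277 0.0389 0.1211] w 0.0127 F [-0.2 -0.6  0.3] T [-0.03  0.13  0.04]
shift units now-frame [0.05 0.1  0.96]
turn [-0.0004  0.0006  0.0004]  shift units in target frame [0.05 0.1  0.96]
```

```bash
python3 -m inch '[[[5,0,0,0.2,0,0,0],[5,0,0,0.4,0,0,0],[5,0,0,0.4,0,0,0],[5,0,0,0.2,0,0,0],[5,0,0,0,0,0,0],[5,0,0,0,0,0,0],[5,0,0,0,0,0,0],[5,0,0,0,0,0,0],[5,0,0,0,0,0,0],[5,0,0,0,0,0,0]]]' 40
python3 - <<'E'
from h import *
go(SB+.0205*bn,Rblk)
p,d=manip.capture('side');cv2.imwrite('pics/s5.png',cv2.resize(p[160:240,240:340,::-1],None,fx=7,fy=7,interpolation=cv2.INTER_CUBIC))
s=manip.observe();print(((proj('side',s['ee_pos']+s['orientation']@[0,0,.0205])-[240,160])*7).round())
print(((proj('side',[SB,SB-.0053*bn])-[240,160])*7).round())
p,d=manip.capture('top');cv2.imwrite('pics/t5.png',cv2.resize(p[150:260,180:300,::-1],None,fx=5,fy=5,interpolation=cv2.INTER_CUBIC))
E
```

```text
t: 8.35
ee_pos: [0.5369, 0.0379, 0.0947]
orientation: [[0.95, 0.177, 0.255], [0.171, -0.984, 0.046], [0.259, 0.0, -0.966]]
ft_force: [-0.4, -0.5, -0.4]
width: 0.0129
t 8.35 p [0.5369 0.0379 0.0947] w 0.0129 F [-0.4 -0.5 -0.4] T [-0.02  0.14 -0.02]
shift units now-frame [-0.02 -0.01  0.44]
turn [ 0.     -0.0001  0.    ]  shift units in target frame [-0.02 -0.01  0.44]
[[276. 349.]]
[[281. 374.]
 [285. 386.]]
```

View pics/s5.png

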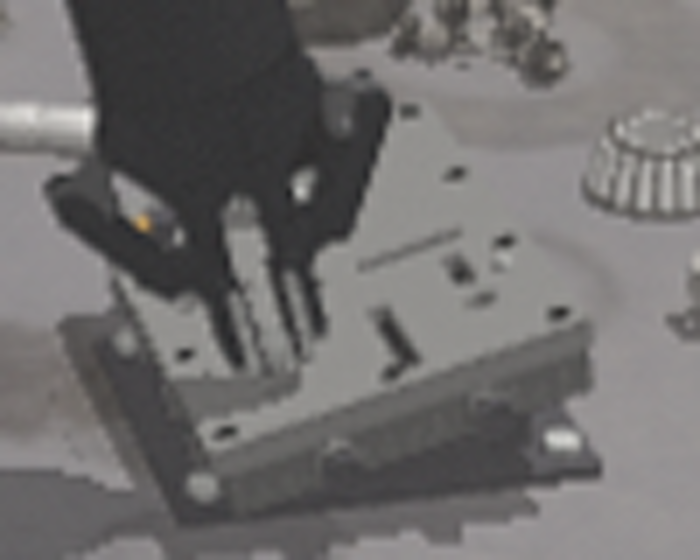

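View pics/t5.png

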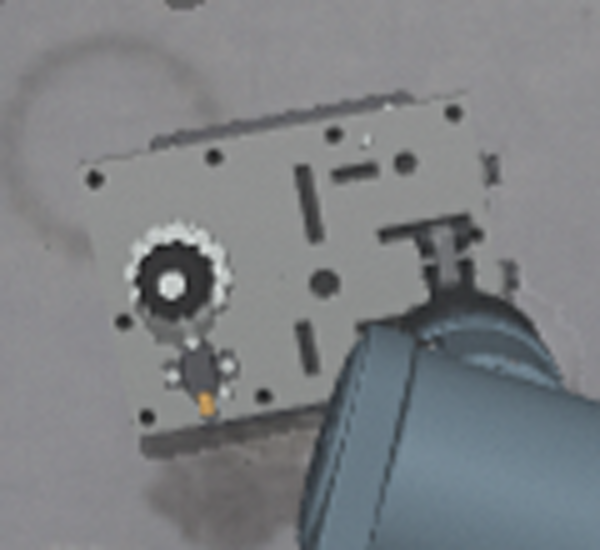

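The lower small seat is hidden behind the fingers. Its earlier side-camera position, (282,387) in this crop, matches the projection (285,386). I'll lower to 2 mm above it.

```bash
python3 -m inch '[[[5,-0.02,-0.01,0.1,0,0,0],[5,0,0,0.1,0,0,0],[5,0,0,0.1,0,0,0],[5,0,0,0.06,0,0,0],[5,0,0,0,0,0,0],[5,0,0,0,0,0,0],[5,0,0,0.02,0,0,0],[5,0,0,0.02,0,0,0],[5,0,0,0,0,0,0],[5,0,0,0,0,0,0]]]' 40
python3 - <<'E'
from h import *
go(SB+.0205*bn,Rblk)
E
```

```text
t: 9.45
ee_pos: [0.5389, 0.0384, 0.0848]
orientation: [[0.951, 0.177, 0.255], [0.171, -0.984, 0.046], [0.259, 0.0, -0.966]]
ft_force: [-0.2, -0.0, 2.0]
width: 0.0126
t 9.45 p [0.5389 0.0384 0.0848] w 0.0126 F [-0.2 -0.   2. ] T [ 0.    0.19 -0.02]
shift units now-frame [-0.    0.    0.04]
turn [ 0.     -0.0001  0.    ]  shift units in target frame [-0.    0.    0.04]
```

```bash
python3 -m inch '[[[5,0,0,0.02,0,0,0],[5,0,0,0.02,0,0,0],[5,0,0,0,0,0,0],[5,0,0,0,0,0,0],[5,0,0,0,0,0,0],[5,0,0,0,0,0,0],[5,0,0,0,0,0,0],[5,0,0,0,0,0,0],[5,0,0,0,0,0,0],[5,0,0,0,0,0,0]]]' 40
python3 - <<'E'
from h import *
go(SB+.0205*bn,Rblk)
p,d=manip.capture('side');cv2.imwrite('pics/s6.png',cv2.resize(p[180:240,240:320,::-1],None,fx=9,fy=9,interpolation=cv2.INTER_CUBIC))
E
```

```text
t: 10.45
ee_pos: [0.5393, 0.0385, 0.0844]
orientation: [[0.95, 0.177, 0.256], [0.171, -0.984, 0.046], [0.26, 0.0, -0.966]]
ft_force: [-4.9, -1.2, 9.7]
width: 0.0127
t 10.45 p [0.5393 0.0385 0.0844] w 0.0127 F [-4.9 -1.2  9.7] T [0.   0.5  0.07]
shift units now-frame [-0.01 -0.    0.02]
turn [ 0.     -0.0001  0.0001]  shift units in target frame [-0.01 -0.    0.02]
```

View pics/s6.png

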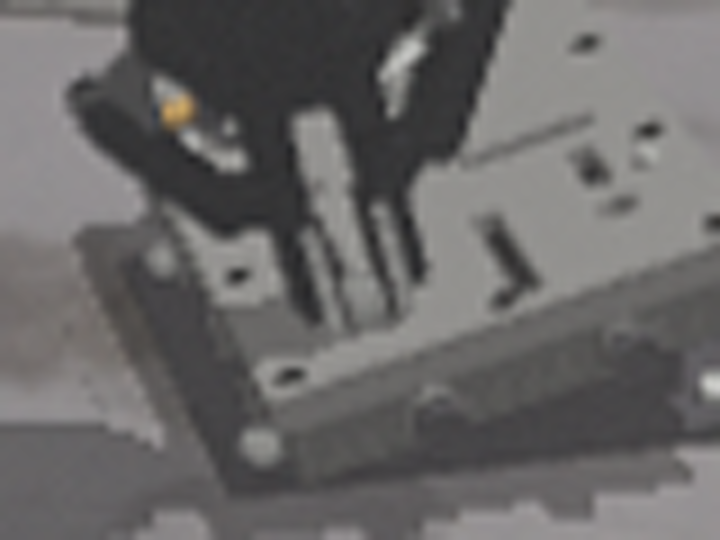

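Contact reads about 11 N and is almost square to the face, so the ball is resting on the rim. I'll open slowly.

```bash
python3 -m inch '[[[14,-0.01,0,-0.005,0,0,0],[16,0,0,0,0,0,0],[18,0,0,0,0,0,0],[20,0,0,0,0,0,0],[22,0,0,0,0,0,0],[24,0,0,0,0,0,0],[27,0,0,0,0,0,0],[30,0,0,0,0,0,0],[34,0,0,0,0,0,0],[36,0,0,0,0,0,0]]]' 40
python3 - <<'E'
from h import *
go(SB+.0205*bn,Rblk)
p,d=manip.capture('side');cv2.imwrite('pics/s7.png',cv2.resize(p[180:240,240:320,::-1],None,fx=9,fy=9,interpolation=cv2.INTER_CUBIC))
print(((proj('side',SB)-[240,180]+.5)*9).round())
E
```

```text
t: 11.5
ee_pos: [0.5388, 0.0385, 0.0837]
orientation: [[0.951, 0.177, 0.255], [0.171, -0.984, 0.046], [0.259, 0.0, -0.966]]
ft_force: [0.2, 0.9, -0.1]
width: 0.0304
t 11.5 p [0.5388 0.0385 0.0837] w 0.0304 F [ 0.2  0.9 -0.1] T [-0.02  0.12 -0.04]
shift units now-frame [ 0.02  0.   -0.  ]
turn [-0. -0.  0.]  shift units in target frame [ 0.02  0.   -0.  ]
[[366. 305.]]
```

View pics/s7.png

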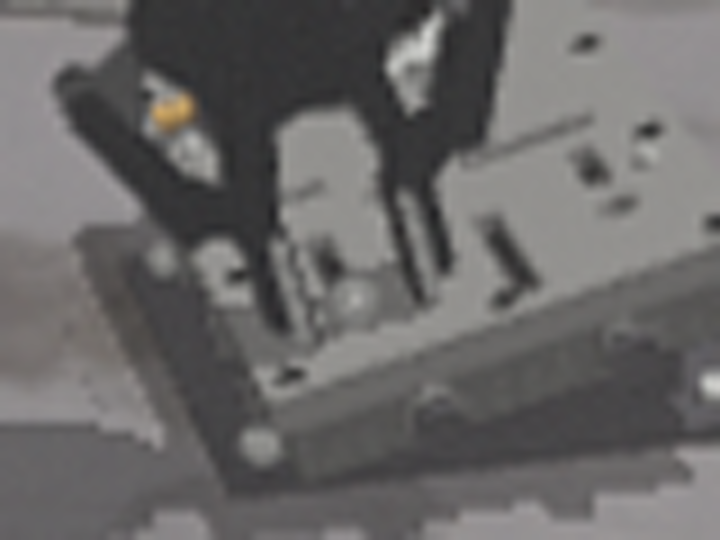

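The ball at (357,300) is in its seat, where predicted. I'll retreat and go back for the second small ball.

```bash
python3 -m inch '[[[36,0,0,-0.3,0,0,0],[40,0,0,-0.7,0,0,0],[42,0,0,-1,0,0,0],[42,0,0,0,0,-0.021,0],[42,0,0,0,0,-0.0207,0],[42,-0.27,0.94,0,0,0,0],[42,-0.27,0.94,0,0,0,0],[42,-0.27,0.94,0,0,0,0],[42,-0.27,0.94,0,0,0,0],[42,-0.27,0.94,0,0,0,0]]]' 40
python3 -m inch '[[[42,-0.27,0.94,0,0,0,0],[42,-0.27,0.94,0.2,0,0,0],[42,-0.27,0.94,0.3,0,0,0],[42,-0.27,0.94,0.5,0,0,0],[42,0,0,0.5,0,0,0],[42,0,0,0.6,0,0,0],[42,0,0,0.6,0,0,0],[42,0,0,0.3,0,0,0],[42,0,0,0,0,0,0],[42,0,0,0,0,0,0]]]' 40
python3 - <<'E'
from h import *
go([.503,-.183,.0313],Rtray)
p,d=manip.capture('side');cv2.imwrite('pics/s8.png',cv2.resize(p[220:320,210:330,::-1],None,fx=6,fy=6,interpolation=cv2.INTER_CUBIC))
E
```

```text
t: 12.55
ee_pos: [0.5135, -0.0864, 0.1326]
orientation: [[0.984, 0.177, 0.0], [0.177, -0.984, -0.0], [0.0, 0.0, -1.0]]
ft_force: [0.3, 0.5, -1.3]
width: 0.0359
t: 13.55
ee_pos: [0.5039, -0.1822, 0.057]
orientation: [[0.984, 0.178, -0.0], [0.178, -0.984, 0.0], [-0.0, -0.0, -1.0]]
ft_force: [0.0, -1.0, 0.5]
width: 0.0361
t 13.55 p [ 0.5039 -0.1822  0.057 ] w 0.0361 F [ 0.  -1.   0.5] T [-0.01 -0.03 -0.03]
shift units now-frame [-0.04  0.03  1.03]
turn [-0.      0.      0.0001]  shift units in target frame [-0.04  0.03  1.03]
```

View pics/s8.png

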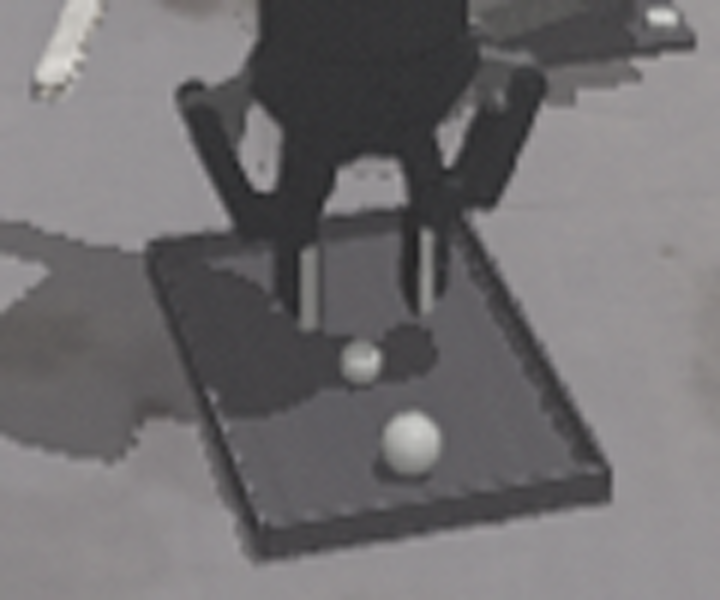

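Both pads, at (310,325) and (425,312), straddle the ball at (361,360). I'll descend and close.

```bash
python3 -m inch '[[[42,-0.04,0.03,0.4,0,0,0],[42,0,0,0.4,0,0,0],[42,0,0,0.22,0,0,0],[42,0,0,0,0,0,0],[10,0,0,0,0,0,0],[5,0,0,0,0,0,0],[5,0,0,0,0,0,0],[5,0,0,0,0,0,0],[5,0,0,0,0,0,0],[5,0,0,0,0,0,0]]]' 40
python3 -m inch '[[[5,0,0,-0.1,0,0,0],[5,0,0,-0.5,0,0,0],[5,0,0,-1,0,0,0],[5,0,0,-1,0,0,0],[5,0,0,-1,0,0,0],[5,0,0,-1,0,0,0],[5,0,0,-0.5,0,0,0],[5,0,0,0,0,0,0],[5,0,0,0,0,0.021,0],[5,0,0,0,0,0.0207,0]]]' 40
python3 - <<'E'
from h import *
go(SA+.0205*bn+.035*bn,Rblk)
p,d=manip.capture('side');cv2.imwrite('pics/s9.png',cv2.resize(p[200:300,210:330,::-1],None,fx=6,fy=6,interpolation=cv2.INTER_CUBIC))
s=manip.observe();print(((proj('side',s['ee_pos']+s['orientation']@[0,0,.0205])-[210,200])*6).round())
E
```

```text
t: 14.6
ee_pos: [0.5029, -0.1837, 0.0316]
orientation: [[0.984, 0.177, 0.0], [0.177, -0.984, -0.0], [0.0, 0.0, -1.0]]
ft_force: [0.4, -0.2, 1.1]
width: 0.0127
t: 15.6
ee_pos: [0.5031, -0.1832, 0.1582]
orientation: [[0.949, 0.178, 0.259], [0.172, -0.984, 0.046], [0.263, 0.0, -0.965]]
ft_force: [-0.1, 0.8, -0.0]
width: 0.0129
t 15.6 p [ 0.5031 -0.1832  0.1582] w 0.0129 F [-0.1  0.8 -0. ] T [-0.02  0.2   0.  ]
shift units now-frame [ 5.47 -8.94  2.27]
turn [ 0.     -0.0006  0.0001]  shift units in target frame [ 5.47 -8.95  2.25]
[[367. 190.]]
```

View pics/s9.png

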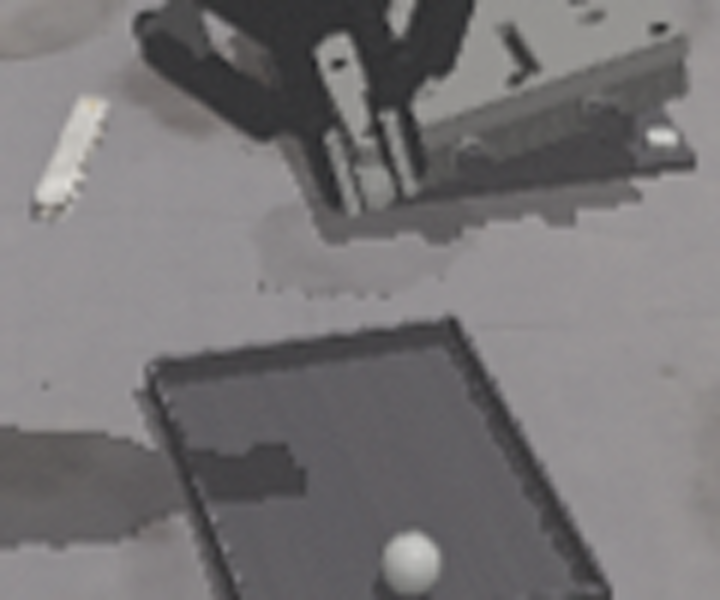

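The second ball is held at (378,183). I'll go to the upper small seat.

```bash
python3 -m inch '[[[5,0.6,-0.95,0,0,0,0],[5,0.6,-0.95,0,0,0,0],[5,0.6,-0.95,0,0,0,0],[5,0.6,-0.95,0,0,0,0],[5,0.6,-0.95,0,0,0,0],[5,0.6,-0.95,0,0,0,0],[5,0.6,-0.95,0.2,0,0,0],[5,0.6,-0.95,0.4,0,0,0],[5,0.6,-0.95,0.5,0,0,0],[5,0.07,-0.4,0.5,0,0,0]]]' 40
python3 -m inch '[[[5,0,0,0.4,0,0,0],[5,0,0,0.4,0,0,0],[5,0,0,0.4,0,0,0],[5,0,0,0.2,0,0,0],[5,0,0,0.1,0,0,0],[5,0,0,0,0,0,0],[5,0,0,0,0,0,0],[5,0,0,0,0,0,0],[5,0,0,0,0,0,0],[5,0,0,0,0,0,0]]]' 40
python3 - <<'E'
from h import *
go(SA+.0205*bn,Rblk)
E
```

```text
t: 16.65
ee_pos: [0.6041, 0.0639, 0.1549]
orientation: [[0.951, 0.179, 0.254], [0.173, -0.984, 0.046], [0.258, 0.0, -0.966]]
ft_force: [-0.8, -0.4, -0.4]
width: 0.0127
t: 17.65
ee_pos: [0.6131, 0.0635, 0.1199]
orientation: [[0.95, 0.177, 0.255], [0.171, -0.984, 0.046], [0.26, 0.0, -0.966]]
ft_force: [0.0, -0.8, -0.4]
width: 0.0129
t 17.65 p [0.6131 0.0635 0.1199] w 0.0129 F [ 0.  -0.8 -0.4] T [-0.01  0.13  0.07]
shift units now-frame [-0.   -0.01  0.6 ]
turn [ 0.     -0.0001  0.    ]  shift units in target frame [-0.   -0.01  0.6 ]
```

```bash
python3 -m inch '[[[5,0,-0.01,0.15,0,0,0],[5,0,0,0.15,0,0,0],[5,0,0,0.12,0,0,0],[5,0,0,0.08,0,0,0],[5,0,0,0.04,0,0,0],[5,0,0,0.02,0,0,0],[5,0,0,0.01,0,0,0],[5,0,0,0.01,0,0,0],[5,0,0,0,0,0,0],[5,0,0,0,0,0,0]]]' 40
python3 - <<'E'
from h import *
go(SA+.0205*bn,Rblk)
p,d=manip.capture('side');cv2.imwrite('pics/s10.png',cv2.resize(p[170:230,260:340,::-1],None,fx=9,fy=9,interpolation=cv2.INTER_CUBIC))
print(((proj('side',[SA,SA-.0053*bn])-[260,170]+.5)*9).round())
E
```

```text
t: 18.65
ee_pos: [0.6165, 0.0645, 0.106]
orientation: [[0.951, 0.177, 0.255], [0.171, -0.984, 0.046], [0.259, 0.0, -0.966]]
ft_force: [-5.0, -0.2, 5.4]
width: 0.0129
t 18.65 p [0.6165 0.0645 0.106 ] w 0.0129 F [-5.  -0.2  5.4] T [-0.04  0.62 -0.03]
shift units now-frame [ 0.01 -0.    0.02]
turn [-0. -0.  0.]  shift units in target frame [ 0.01 -0.    0.02]
[[443. 282.]
 [447. 297.]]
```

View pics/s10.png

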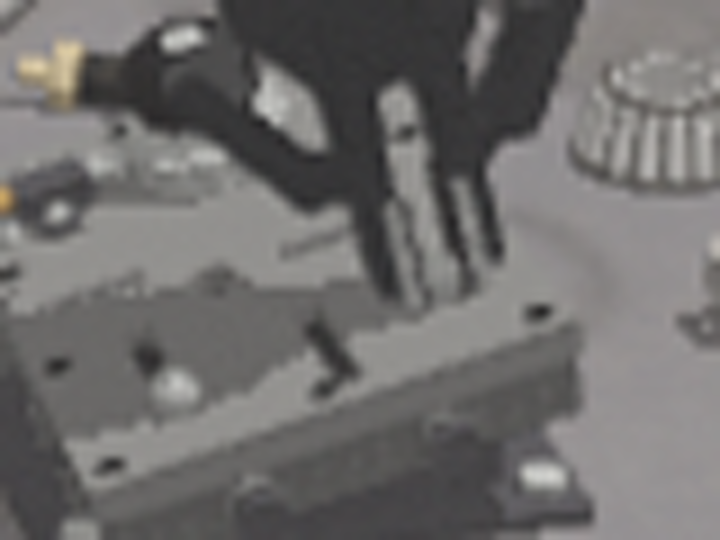

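The force leans downslope, so the ball is resting on the upper rim. I'll move about 0.7 mm downslope and then down slightly.

```bash
python3 -m inch '[[[5,-0.03,0,0,0,0,0],[5,0,0,0.01,0,0,0],[5,0,0,0.01,0,0,0],[5,0,0,0,0,0,0],[5,0,0,0,0,0,0],[5,0,0,0,0,0,0],[5,0,0,0,0,0,0],[5,0,0,0,0,0,0],[5,0,0,0,0,0,0],[5,0,0,0,0,0,0]]]' 40
python3 - <<'E'
from h import *
go(SA+.0205*bn,Rblk);print(manip.observe()['ft_force']@Rblk)
E
```

```text
t: 19.7
ee_pos: [0.6163, 0.0643, 0.1056]
orientation: [[0.95, 0.177, 0.256], [0.171, -0.984, 0.046], [0.26, 0.0, -0.966]]
ft_force: [-4.8, 0.2, 6.6]
width: 0.0128
t 19.7 p [0.6163 0.0643 0.1056] w 0.0128 F [-4.8  0.2  6.6] T [0.04 0.55 0.01]
shift units now-frame [ 0.02 -0.01  0.01]
turn [ 0.     -0.0001  0.    ]  shift units in target frame [ 0.02 -0.01  0.01]
[-2.85285743 -1.04669629 -7.57492987]
```

```bash
python3 -m inch '[[[5,-0.02,0,0.01,0,0,0],[5,0,0,0,0,0,0],[14,0,0,0,0,0,0],[17,0,0,0,0,0,0],[19,0,0,0,0,0,0],[21,0,0,0,0,0,0],[23,0,0,0,0,0,0],[26,0,0,0,0,0,0],[30,0,0,0,0,0,0],[34,0,0,0,0,0,0]]]' 40
python3 - <<'E'
from h import *
go(SA+.0205*bn,Rblk)
p,d=manip.capture('side');cv2.imwrite('pics/s11.png',cv2.resize(p[170:230,260:340,::-1],None,fx=9,fy=9,interpolation=cv2.INTER_CUBIC))
E
```

```text
t: 20.7
ee_pos: [0.6154, 0.0642, 0.1042]
orientation: [[0.951, 0.177, 0.254], [0.171, -0.984, 0.046], [0.258, -0.0, -0.966]]
ft_force: [0.3, 0.1, 1.3]
width: 0.029
t 20.7 p [0.6154 0.0642 0.1042] w 0.029 F [0.3 0.1 1.3] T [0.01 0.08 0.03]
shift units now-frame [ 0.07 -0.   -0.04]
turn [-0.      0.0001  0.    ]  shift units in target frame [ 0.07 -0.   -0.04]
```

View pics/s11.png

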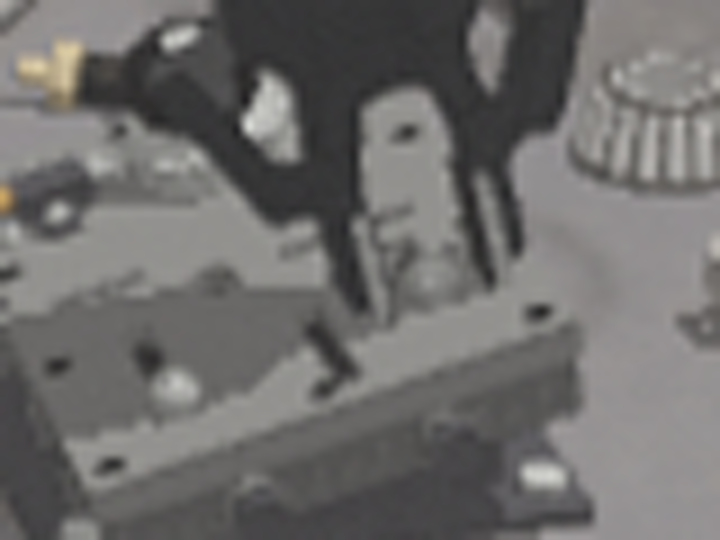

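The ball at (434,275) is seated, and the first one at (176,388) is still in place. The large ball is next.

```bash
python3 -m inch '[[[36,0,0,-0.3,0,0,0],[40,0,0,-0.7,0,0,0],[45,0,0,-1,0,0,0],[45,0,0,0,0,-0.021,0],[45,0,0,0,0,-0.0207,0],[45,-0.46,0.94,0,0,0,0],[45,-0.46,0.94,0,0,0,0],[45,-0.46,0.94,0,0,0,0],[45,-0.46,0.94,0,0,0,0],[45,-0.46,0.94,0,0,0,0]]]' 40
python3 -m inch '[[[45,-0.46,0.94,0,0,0,0],[45,-0.46,0.94,0.1,0,0,0],[45,-0.46,0.94,0.2,0,0,0],[45,-0.46,0.94,0.3,0,0,0],[45,-0.46,0.94,0.4,0,0,0],[45,-0.46,0.94,0.5,0,0,0],[45,-0.46,0.94,0.6,0,0,0],[45,0,0,0.6,0,0,0],[45,0,0,0.5,0,0,0],[45,0,0,0.2,0,0,0]]]' 40
python3 - <<'E'
from h import *
go([.5175,-.2405,.034],Rtray)
p,d=manip.capture('side');cv2.imwrite('pics/s12.png',cv2.resize(p[220:320,210:330,::-1],None,fx=6,fy=6,interpolation=cv2.INTER_CUBIC))
E
```

```text
t: 21.75
ee_pos: [0.5663, -0.0647, 0.1529]
orientation: [[0.984, 0.177, -0.001], [0.177, -0.984, 0.0], [-0.001, -0.0, -1.0]]
ft_force: [0.3, -0.2, -0.1]
width: 0.0387
t: 22.75
ee_pos: [0.5162, -0.2385, 0.0661]
orientation: [[0.984, 0.177, -0.002], [0.177, -0.984, 0.002], [-0.002, -0.002, -1.0]]
ft_force: [-0.5, -0.1, -0.4]
width: 0.0387
t 22.75 p [ 0.5162 -0.2385  0.0661] w 0.0387 F [-0.5 -0.1 -0.4] T [-0.04 -0.   -0.06]
shift units now-frame [0.04 0.09 1.28]
turn [-0.0004  0.0003  0.0001]  shift units in target frame [0.04 0.09 1.28]
```

View pics/s12.png

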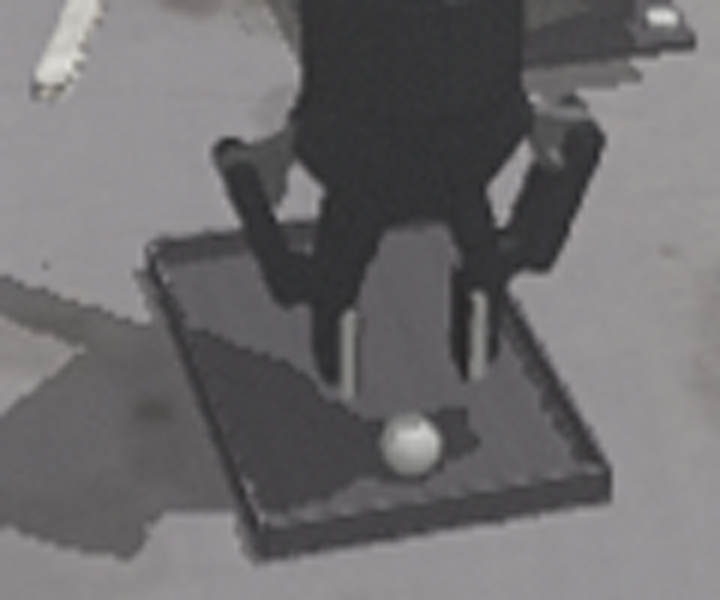

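The pads, at 350 and 472, are centred on the ball at (411,443). I'll descend and grip.

```bash
python3 -m inch '[[[45,0,0.03,0.5,0,0,0],[45,0,0,0.5,0,0,0],[45,0,0,0.23,0,0,0],[45,0,0,0,0,0,0],[15,0,0,0,0,0,0],[10,0,0,0,0,0,0],[10,0,0,0,0,0,0],[10,0,0,0,0,0,0],[10,0,0,0,0,0,0],[10,0,0,0,0,0,0]]]' 40
python3 - <<'E'
from h import *
go([.5175,-.2405,.034],Rtray)
E
python3 -m inch '[[[10,0,0,-0.1,0,0,0],[10,0,0,-0.5,0,0,0],[10,0,0,-1,0,0,0],[10,0,0,-1,0,0,0],[10,0,0,-1,0,0,0],[10,0,0,-1,0,0,0],[10,0,0,-0.5,0,0,0],[10,0,0,0,0,0,0],[10,0,0,0,0,0.021,0],[10,0,0,0,0,0.0207,0]]]' 40
python3 - <<'E'
from h import *
go(SL+.020*bn+.035*bn,Rblk)
p,d=manip.capture('side');cv2.imwrite('pics/s13.png',cv2.resize(p[200:300,210:330,::-1],None,fx=6,fy=6,interpolation=cv2.INTER_CUBIC))
E
```

```text
t: 23.8
ee_pos: [0.5174, -0.2409, 0.0373]
orientation: [[0.984, 0.177, 0.001], [0.177, -0.984, -0.0], [0.0, 0.0, -1.0]]
ft_force: [0.2, 0.3, 0.3]
width: 0.0188
t 23.8 p [ 0.5174 -0.2409  0.0373] w 0.0188 F [0.2 0.3 0.3] T [-0.02 -0.1   0.03]
shift units now-frame [ 0.01 -0.02  0.13]
turn [ 0.0001 -0.0001 -0.    ]  shift units in target frame [ 0.01 -0.02  0.13]
t: 24.8
ee_pos: [0.5175, -0.2402, 0.1637]
orientation: [[0.949, 0.178, 0.259], [0.172, -0.984, 0.047], [0.263, 0.0, -0.965]]
ft_force: [0.2, 0.3, -1.3]
width: 0.0184
t 24.8 p [ 0.5175 -0.2402  0.1637] w 0.0184 F [ 0.2  0.3 -1.3] T [0.02 0.18 0.04]
shift units now-frame [  3.03 -13.46   2.37]
turn [ 0.     -0.0006  0.0002]  shift units in target frame [  3.03 -13.46   2.36]
```

View pics/s13.png

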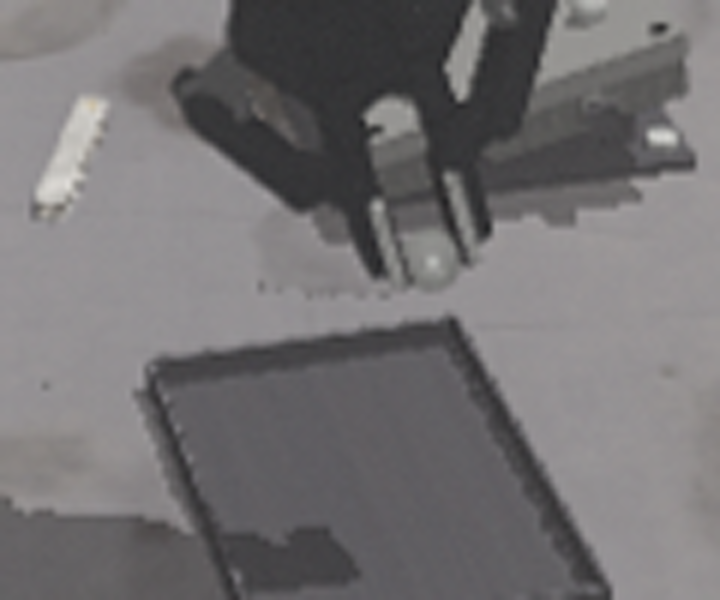

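The large ball is held at (432,262), about 2 mm from the tips. That's lower in the pads than planned but it lifted cleanly. I'll carry it gently.

```bash
python3 -m inch '[[[10,0.1,-0.4,0,0,0,0],[10,0.15,-0.6,0,0,0,0],[10,0.2,-0.9,0,0,0,0],[10,0.22,-0.98,0,0,0,0],[10,0.22,-0.98,0,0,0,0],[10,0.22,-0.98,0,0,0,0],[10,0.22,-0.98,0,0,0,0],[10,0.22,-0.98,0,0,0,0],[10,0.22,-0.98,0,0,0,0],[10,0.22,-0.98,0,0,0,0]]]' 40
python3 -m inch '[[[10,0.22,-0.98,0,0,0,0],[10,0.22,-0.98,0,0,0,0],[10,0.22,-0.98,0,0,0,0],[10,0.2,-0.9,0.2,0,0,0],[10,0.15,-0.6,0.4,0,0,0],[10,0.05,-0.24,0.5,0,0,0],[10,0,0,0.5,0,0,0],[10,0,0,0.4,0,0,0],[10,0,0,0.1,0,0,0],[10,0,0,0,0,0,0]]]' 40
python3 -m inch '[[[10,0,0,0.1,0,0,0],[10,0,0,0.2,0,0,0],[10,0,0,0.2,0,0,0],[10,0,0,0.1,0,0,0],[10,0,0,0,0,0,0],[10,0,0,0,0,0,0],[10,0,0,0,0,0,0],[10,0,0,0,0,0,0],[10,0,0,0,0,0,0],[10,0,0,0,0,0,0]]]' 40
python3 - <<'E'
from h import *
go(SL+.0233*bn,Rblk)
p,d=manip.capture('side');cv2.imwrite('pics/s14.png',cv2.resize(p[160:240,240:340,::-1],None,fx=7,fy=7,interpolation=cv2.INTER_CUBIC))
s=manip.observe();print(((proj('side',s['ee_pos']+s['orientation']@[0,0,.0233])-[240,160]+.5)*7).round())
print(((proj('side',[SL,SL-.0075*bn])-[240,160]+.5)*7).round())
E
```

```text
t: 25.85
ee_pos: [0.5259, -0.0141, 0.1778]
orientation: [[0.951, 0.179, 0.254], [0.173, -0.984, 0.046], [0.258, 0.001, -0.966]]
ft_force: [0.2, 0.0, 0.1]
width: 0.0188
t: 26.85
ee_pos: [0.5432, 0.1047, 0.1327]
orientation: [[0.951, 0.176, 0.253], [0.17, -0.984, 0.046], [0.257, -0.0, -0.966]]
ft_force: [-0.2, -0.4, -1.0]
width: 0.0188
t: 27.85
ee_pos: [0.5474, 0.1061, 0.1192]
orientation: [[0.951, 0.177, 0.255], [0.171, -0.984, 0.046], [0.259, 0.0, -0.966]]
ft_force: [0.4, 0.2, -1.0]
width: 0.0185
t 27.85 p [0.5474 0.1061 0.1192] w 0.0185 F [ 0.4  0.2 -1. ] T [0.   0.12 0.01]
shift units now-frame [-0.02 -0.04  0.96]
turn [ 0.     -0.0001  0.    ]  shift units in target frame [-0.02 -0.04  0.96]
[[295. 220.]]
[[307. 272.]
 [312. 288.]]
```

View pics/s14.png

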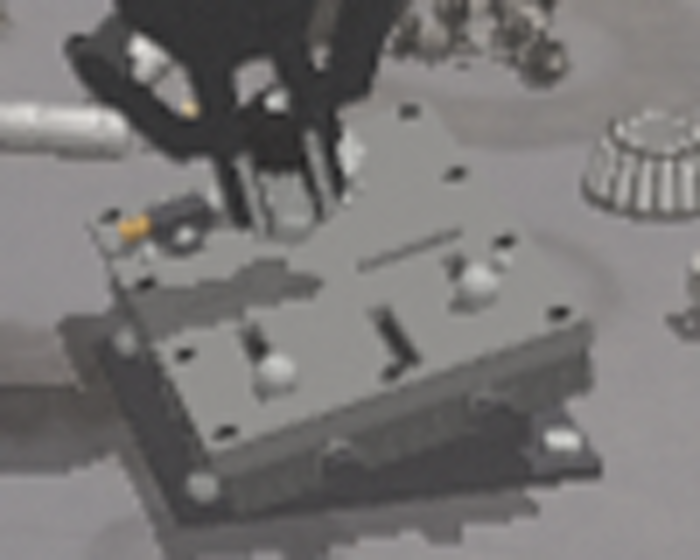

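Both small balls are seated, at (275,370) and (477,283). I'll lower the large one to just above its seat. I'm including the 0.5 mm downslope correction the other two needed.

```bash
python3 -m inch '[[[10,-0.04,-0.04,0.15,0,0,0],[10,0,0,0.25,0,0,0],[10,0,0,0.2,0,0,0],[10,0,0,0.15,0,0,0],[10,0,0,0.08,0,0,0],[10,0,0,0.04,0,0,0],[10,0,0,0.01,0,0,0],[10,0,0,0,0,0,0],[10,0,0,0,0,0,0],[10,0,0,0,0,0,0]]]' 40
python3 - <<'E'
from h import *
go(SL+.0233*bn,Rblk);print(manip.observe()['ft_force']@Rblk)
E
python3 -m inch '[[[10,0,0,0.02,0,0,0],[10,0,0,0.02,0,0,0],[10,0,0,0,0,0,0],[10,0,0,0,0,0,0],[10,0,0,0,0,0,0],[10,0,0,0,0,0,0],[10,0,0,0,0,0,0],[10,0,0,0,0,0,0],[10,0,0,0,0,0,0],[10,0,0,0,0,0,0]]]' 40
python3 - <<'E'
from h import *
go(SL+.0233*bn,Rblk);print(manip.observe()['ft_force']@Rblk)
E
```

```text
t: 28.9
ee_pos: [0.5519, 0.1079, 0.0978]
orientation: [[0.95, 0.177, 0.255], [0.171, -0.984, 0.046], [0.259, 0.0, -0.966]]
ft_force: [0.0, -0.4, -0.1]
width: 0.0188
t 28.9 p [0.5519 0.1079 0.0978] w 0.0188 F [ 0.  -0.4 -0.1] T [-0.04  0.13 -0.  ]
shift units now-frame [0.02 0.   0.09]
turn [ 0.     -0.0001  0.    ]  shift units in target frame [0.02 0.   0.09]
[-0.05019792  0.36226022  0.12896054]
t: 29.9
ee_pos: [0.5523, 0.1079, 0.0969]
orientation: [[0.95, 0.177, 0.255], [0.171, -0.984, 0.046], [0.26, 0.0, -0.966]]
ft_force: [-2.5, -0.4, 5.4]
width: 0.0187
t 29.9 p [0.5523 0.1079 0.0969] w 0.0187 F [-2.5 -0.4  5.4] T [-0.05  0.3  -0.06]
shift units now-frame [ 0.01 -0.    0.05]
turn [ 0.     -0.0001  0.    ]  shift units in target frame [ 0.01 -0.    0.05]
[-1.0790425  -0.03268453 -5.91515012]
```

Contact is 6 N along the normal, so the ball is seated. I'll open.

```bash
python3 -m inch '[[[10,-0.01,0,0.01,0,0,0],[10,0,0,0,0,0,0],[21,0,0,0,0,0,0],[24,0,0,0,0,0,0],[26,0,0,0,0,0,0],[28,0,0,0,0,0,0],[31,0,0,0,0,0,0],[34,0,0,0,0,0,0],[38,0,0,0,0,0,0],[42,0,0,0,0,0,0]]]' 40
python3 - <<'E'
from h import *
go(SL+.0233*bn,Rblk)
p,d=manip.capture('side');cv2.imwrite('pics/s15.png',cv2.resize(p[160:240,240:340,::-1],None,fx=7,fy=7,interpolation=cv2.INTER_CUBIC))
C=np.array([.5691,.1232,.069]); 
for uv,h in (([213.9,206.5],.043),([214.3,205.8],.038)):
    q=onplane('top',[uv],C+h*bn,bn)[0]; print(bx@(q-C),by@(q-C))
K=C+.0105*bx+.0615*by; print(K)
go(K+.029*bn+.05*bn,Rblk)
E
```

```text
t: 30.9
ee_pos: [0.5519, 0.1079, 0.0963]
orientation: [[0.951, 0.177, 0.255], [0.171, -0.984, 0.046], [0.259, -0.0, -0.966]]
ft_force: [0.4, 0.1, -0.7]
width: 0.0359
t 30.9 p [0.5519 0.1079 0.0963] w 0.0359 F [ 0.4  0.1 -0.7] T [-0.03  0.16 -0.01]
shift units now-frame [0.03 0.   0.03]
turn [-0. -0. -0.]  shift units in target frame [0.03 0.   0.03]
0.010020182011207147 0.061624832828444095
0.010782033694983553 0.06096357165363692
[0.56819122 0.18552406 0.0717176 ]
t 30.95 p [0.5519 0.1079 0.0963] w 0.0357 F [-1.  -0.2  0. ] T [-0.01  0.2   0.01]
shift units now-frame [ 0.9  -2.94 -1.9 ]
turn [-0. -0.  0.]  shift units in target frame [ 0.9  -2.94 -1.9 ]
```

View pics/s15.png

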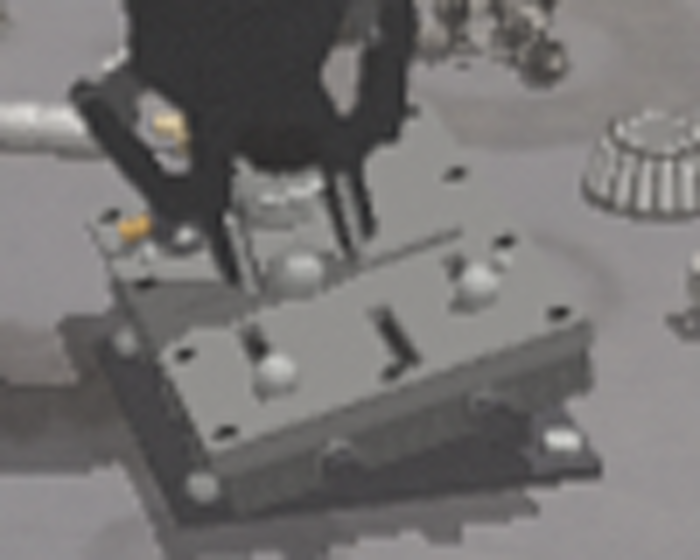

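The large ball at (300,268) is seated, so all three balls are in. I'll rise, open and move over the knob.

```bash
python3 -m inch '[[[42,0,0,-0.4,0,0,0],[45,0,0,-0.9,0,0,0],[60,0,0,-1,0,0,0],[70,0.2,-0.6,-0.2,0,0,0],[72,0.25,-0.8,0,0,0,0],[72,0.25,-0.8,0,0,0,0],[72,0.2,-0.74,0,0,0,0],[72,0,0,0,0,0,0],[72,0,0,0,0,0,0],[72,0,0,0,0,0,0]]]' 40
python3 - <<'E'
from h import *
C=np.array([.5691,.1232,.069]);K=C+.0105*bx+.0615*by
go(K+.040*bn,Rblk);print(manip.observe()['q'].round(3))
p,d=manip.capture('side');cv2.imwrite('pics/s16.png',cv2.resize(p[110:230,230:350,::-1],None,fx=5,fy=5,interpolation=cv2.INTER_CUBIC))
s=manip.observe();ee=s['ee_pos'];R=s['orientation']
for l in ((-.031,-.011,.018),(.031,-.011,.018),(-.031,.011,.018),(.031,.011,.018)): print(((proj('side',ee+R@np.array(l))-[230,110]+.5)*5).round())
print('knob top',((proj('side',K+.042*bn)-[230,110]+.5)*5).round())
p,d=manip.capture('top');cv2.imwrite('pics/t16.png',cv2.resize(p[150:260,180:300,::-1],None,fx=5,fy=5,interpolation=cv2.INTER_CUBIC))
E
```

```text
t: 31.95
ee_pos: [0.5442, 0.1806, 0.1626]
orientation: [[0.951, 0.177, 0.255], [0.171, -0.984, 0.046], [0.259, 0.0, -0.966]]
ft_force: [0.1, 0.1, -0.5]
width: 0.0618
t 31.95 p [0.5442 0.1806 0.1626] w 0.0618 F [ 0.1  0.1 -0.5] T [-0.    0.14 -0.01]
shift units now-frame [ 0.01 -0.02  2.17]
turn [ 0. -0. -0.]  shift units in target frame [ 0.01 -0.02  2.17]
[ 0.104  0.133  1.888  0.025  0.859 -0.088]
[[185. 282.]]
[[289. 246.]]
[[195. 297.]]
[[300. 261.]]
knob top [[257. 324.]]
```

View pics/s16.png

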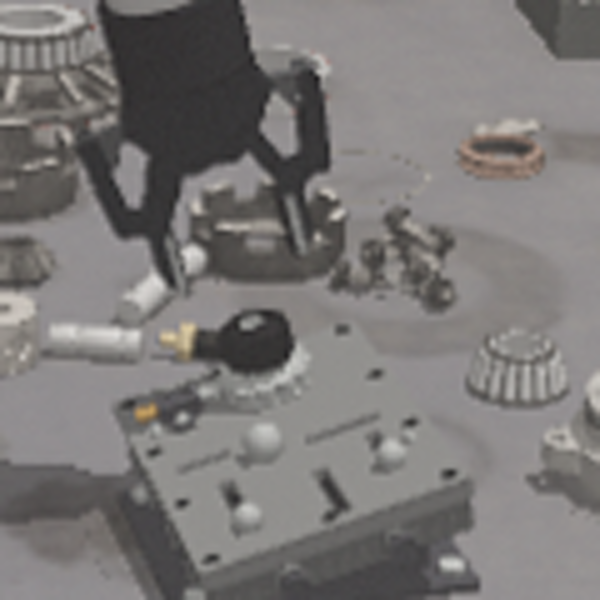

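View pics/t16.png

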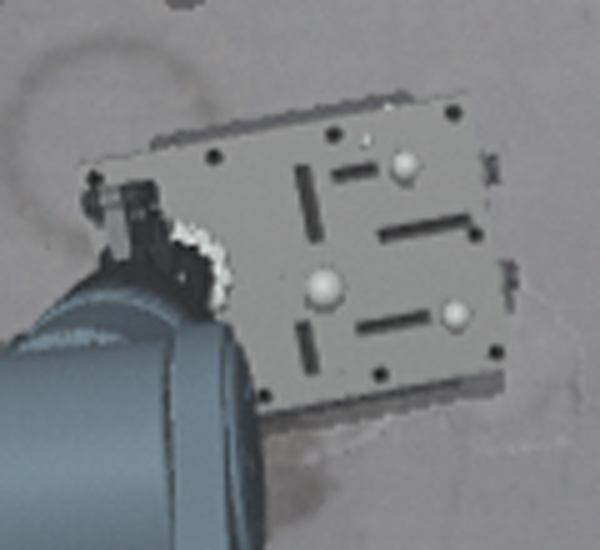

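Both views show all three balls in their seats. The knob cap at (257,322) matches its projection (257,324). I'll go straight down and grip.

```bash
python3 -m inch '[[[72,0,-0.02,0.3,0,0,0],[72,0,0,0.5,0,0,0],[72,0,0,0.5,0,0,0],[72,0,0,0.4,0,0,0],[72,0,0,0.3,0,0,0],[72,0,0,0.17,0,0,0],[72,0,0,0,0,0,0],[72,0,0,0,0,0,0],[72,0,0,0,0,0,0],[72,0,0,0,0,0,0]]]' 40
python3 - <<'E'
from h import *
C=np.array([.5691,.1232,.069]);K=C+.0105*bx+.0615*by
go(K+.040*bn,Rblk)
p,d=manip.capture('side');cv2.imwrite('pics/s17.png',cv2.resize(p[150:220,240:330,::-1],None,fx=8,fy=8,interpolation=cv2.INTER_CUBIC))
E
```

```text
t: 33.05
ee_pos: [0.5584, 0.1843, 0.1107]
orientation: [[0.95, 0.177, 0.256], [0.171, -0.984, 0.046], [0.26, 0.0, -0.966]]
ft_force: [0.2, -0.1, 0.4]
width: 0.0614
t 33.05 p [0.5584 0.1843 0.1107] w 0.0614 F [ 0.2 -0.1  0.4] T [-0.01  0.14 -0.  ]
shift units now-frame [-0.02  0.02  0.01]
turn [ 0.     -0.0002  0.    ]  shift units in target frame [-0.02  0.02  0.01]
```

View pics/s17.png

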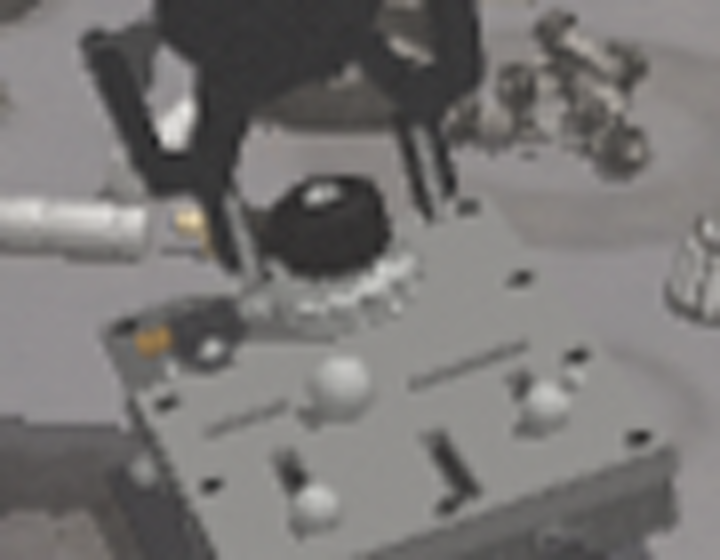

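The knob, from 265 to 388 in the crop, is between the pads at about 258 and 415. I'll close with a 1 mm correction towards -x and check the side force.

```bash
python3 -m inch '[[[60,-0.05,0.01,0.01,0,0,0],[50,0,0,0,0,0,0],[44,0,0,0,0,0,0],[40,0,0,0,0,0,0],[35,0,0,0,0,0,0],[30,0,0,0,0,0,0],[30,0,0,0,0,0,0],[30,0,0,0,0,0,0],[30,0,0,0,0,0,0],[30,0,0,0,0,0,0]]]' 80
python3 - <<'E'
from h import *
C=np.array([.5691,.1232,.069]);K=C+.0105*bx+.0615*by
go(K+.040*bn,Rblk);s=manip.observe();print(s['ft_force']@s['orientation'],s['torque']@s['orientation'])
E
```

```text
t: 34.1
ee_pos: [0.5564, 0.1837, 0.1099]
orientation: [[0.951, 0.177, 0.254], [0.171, -0.984, 0.046], [0.258, -0.0, -0.966]]
ft_force: [-6.4, -0.9, 7.6]
width: 0.0381
t 34.1 p [0.5564 0.1837 0.1099] w 0.0381 F [-6.4 -0.9  7.6] T [-0.15  0.79 -0.17]
shift units now-frame [ 0.07  0.01 -0.  ]
turn [-0.      0.0002 -0.    ]  shift units in target frame [ 0.07  0.01 -0.  ]
[-4.26263336 -0.2118379  -8.96373216] [-0.04720074 -0.80038723  0.16229868]
```

Gripped (width 38 mm, side force about 4 N). I'll turn anticlockwise 30 degrees and check the torque.

```bash
python3 -m inch '[[[30,-0.01,0,-0.01,0,0,-0.0139],[30,0,0,0,0,0,-0.0139],[30,0,0,0,0,0,-0.0139],[30,0,0,0,0,0,-0.0139],[30,0,0,0,0,0,-0.0139],[30,0,0,0,0,0,-0.0139],[30,0,0,0,0,0,0],[30,0,0,0,0,0,0],[30,0,0,0,0,0,0],[30,0,0,0,0,0,0]]]' 80
cat >> h.py <<'E'
C=np.array([.5691,.1232,.069]);K=C+.0105*bx+.0615*by
def kn():
    s=manip.observe();R=s['orientation'];rv=np.degrees(Ro.from_matrix(Rblk.T@R).as_rotvec())
    print('t',s['t'],'turn deg about tool axes',rv.round(1),'F',(s['ft_force']@R).round(1),'T',(s['torque']@R).round(2),'w',s['width'].round(4),'q6',s['q'][5].round(3),'off',(Rblk.T@(s['ee_pos']-K-.04*bn)*1000).round(1))
E
python3 -c "
from h import *
kn()"
```

```text
t: 35.1
ee_pos: [0.5564, 0.1838, 0.1099]
orientation: [[0.736, 0.627, 0.254], [0.638, -0.768, 0.046], [0.224, 0.129, -0.966]]
ft_force: [-4.7, -1.0, 6.5]
width: 0.0376Traceback (most recent call last):
  File "<string>", line 3, in <module>
    kn()
    ~~^^
  File "h.py", line 37, in kn
    print('t',s['t'],'turn deg about tool axes',rv.round(1),'F',(s['ft_force']@R).round(1),'T',(s['torque']@R).round(2),'w',s['width'].round(4),'q6',s['q'][5].round(3),'off',(Rblk.T@(s['ee_pos']-K-.04*bn)*1000).round(1))
                                                                                                                            ^^^^^^^^^^^^^^^^
AttributeError: 'float' object has no attribute 'round'
```

```bash
sed -i "s/s\['width'\].round(4)/round(s['width'],4)/" h.py
python3 -c "
from h import *
kn()"
python3 -m inch '[[[30,0,0,0,0,0,-0.0111],[30,0,0,0,0,0,-0.0111],[30,0,0,0,0,0,0],[30,0,0,0,0,0,0],[30,0,0,0,0,0,0],[30,0,0,0,0,0,0],[30,0,0,0,0,0,0],[30,0,0,0,0,0,0],[30,0,0,0,0,0,0],[30,0,0,0,0,0,0]]]' 80
python3 -c "
from h import *
kn()"
```

```text
t 35.1 turn deg about tool axes [  0.   -0.  -29.9] F [-2.6 -1.3 -7.5] T [ 0.33 -0.5   0.21] w 0.0376 q6 -0.61 off [-1.6 -0.4  0. ]
t: 36.1
ee_pos: [0.5564, 0.1838, 0.11]
orientation: [[0.642, 0.724, 0.254], [0.739, -0.672, 0.046], [0.204, 0.159, -0.966]]
ft_force: [-4.3, -0.4, 6.3]
width: 0.0377
t 36.1 turn deg about tool axes [  0.   -0.  -37.9] F [-1.8 -1.8 -7.2] T [ 0.43 -0.45  0.05] w 0.0377 q6 -0.749 off [-1.6 -0.4 -0. ]
```

```bash
python3 -m inch '[[[30,0,0,0,0,0,-0.0111],[30,0,0,0,0,0,0],[30,0,0,0,0,0,0],[30,0,0,0,0,0,0],[30,0,0,0,0,0,0],[30,0,0,0,0,0,0],[30,0,0,0,0,0,0],[30,0,0,0,0,0,0],[30,0,0,0,0,0,0],[30,0,0,0,0,0,0]]]' 80
python3 -c "
from h import *
kn()"
python3 -m inch '[[[30,0,0,0,0,0,-0.0139],[30,0,0,0,0,0,-0.0139],[30,0,0,0,0,0,-0.0139],[30,0,0,0,0,0,-0.0056],[30,0,0,0,0,0,0],[30,0,0,0,0,0,0],[30,0,0,0,0,0,0],[30,0,0,0,0,0,0],[30,0,0,0,0,0,0],[30,0,0,0,0,0,0]]]' 80
python3 -c "
from h import *
kn()"
```

```text
t: 37.1
ee_pos: [0.5564, 0.1838, 0.1099]
orientation: [[0.59, 0.766, 0.254], [0.784, -0.619, 0.046], [0.193, 0.172, -0.966]]
ft_force: [-4.4, 0.6, 5.7]
width: 0.0377
t 37.1 turn deg about tool axes [  0.   -0.  -41.9] F [-1.  -2.7 -6.6] T [ 0.4  -0.43  0.2 ] w 0.0377 q6 -0.819 off [-1.6 -0.4  0. ]
t: 38.1
ee_pos: [0.5565, 0.1839, 0.1099]
orientation: [[0.339, 0.906, 0.255], [0.931, -0.362, 0.046], [0.134, 0.221, -0.966]]
ft_force: [-4.4, -0.4, 5.1]
width: 0.0377
t 38.1 turn deg about tool axes [  0.    0.  -58.9] F [-1.2 -2.7 -6.1] T [ 0.55 -0.09  0.04] w 0.0377 q6 -1.116 off [-1.5 -0.4  0. ]
```

```bash
python3 -m inch '[[[30,0,0,0,0,0,-0.0125],[30,0,0,0,0,0,-0.0125],[30,0,0,0,0,0,0],[30,0,0,0,0,0,0],[30,0,0,0,0,0,0],[30,0,0,0,0,0,0],[30,0,0,0,0,0,0],[30,0,0,0,0,0,0],[30,0,0,0,0,0,0],[30,0,0,0,0,0,0]]]' 80
python3 -c "
from h import *
kn()"
```

```text
t: 39.1
ee_pos: [0.5565, 0.1839, 0.1099]
orientation: [[0.193, 0.947, 0.255], [0.976, -0.212, 0.046], [0.098, 0.24, -0.966]]
ft_force: [-4.6, -0.0, 5.6]
width: 0.0375
t 39.1 turn deg about tool axes [  0.    0.  -67.9] F [-0.4 -3.  -6.6] T [0.58 0.05 0.03] w 0.0375 q6 -1.273 off [-1.5 -0.5  0. ]
```

```bash
python3 -m inch '[[[30,0,0,0,0,0,-0.0139],[30,0,0,0,0,0,-0.0139],[30,0,0,0,0,0,-0.0139],[30,0,0,0,0,0,-0.0139],[30,0,0,0,0,0,-0.0056],[30,0,0,0,0,0,0],[30,0,0,0,0,0,0],[30,0,0,0,0,0,0],[30,0,0,0,0,0,0],[30,0,0,0,0,0,0]]]' 80
python3 -c "
from h import *
kn()"
python3 -m inch '[[[30,0,0,0,0,0,-0.0083],[30,0,0,0,0,0,0],[30,0,0,0,0,0,0],[30,0,0,0,0,0,0],[30,0,0,0,0,0,0],[30,0,0,0,0,0,0],[30,0,0,0,0,0,0],[30,0,0,0,0,0,0],[30,0,0,0,0,0,0],[30,0,0,0,0,0,0]]]' 80
python3 -c "
from h import *
kn()"
```

```text
t: 40.1
ee_pos: [0.5564, 0.184, 0.1099]
orientation: [[-0.175, 0.951, 0.255], [0.984, 0.169, 0.046], [0.001, 0.259, -0.966]]
ft_force: [-4.3, -0.1, 4.9]
width: 0.0375
t 40.1 turn deg about tool axes [  0.    0.  -89.9] F [ 0.6 -2.9 -5.9] T [0.53 0.36 0.28] w 0.0375 q6 -1.657 off [-1.5 -0.6  0. ]
t: 41.1
ee_pos: [0.557, 0.184, 0.1101]
orientation: [[-0.227, 0.94, 0.256], [0.974, 0.222, 0.046], [-0.013, 0.26, -0.966]]
ft_force: [-2.0, 3.2, 5.4]
width: 0.0379
t 41.1 turn deg about tool axes [ -0.    0.1 -93. ] F [ 3.5  0.3 -5.6] T [ 0.12  0.61 -0.09] w 0.0379 q6 -1.711 off [-1.  -0.5 -0. ]
```

The forces and width changed at -93 degrees, which suggests the stop. I'll confirm with 3 degrees more.

```bash
python3 -m inch '[[[30,0,0,0,0,0,-0.0083],[30,0,0,0,0,0,0],[30,0,0,0,0,0,0],[30,0,0,0,0,0,0],[30,0,0,0,0,0,0],[30,0,0,0,0,0,0],[30,0,0,0,0,0,0],[30,0,0,0,0,0,0],[30,0,0,0,0,0,0],[30,0,0,0,0,0,0]]]' 80
python3 -c "
from h import *
kn()"
```

```text
t: 42.1
ee_pos: [0.557, 0.1842, 0.1102]
orientation: [[-0.275, 0.927, 0.256], [0.961, 0.272, 0.047], [-0.026, 0.259, -0.966]]
ft_force: [-1.6, 3.6, 5.7]
width: 0.0377
t 42.1 turn deg about tool axes [ -0.    0.1 -95.9] F [ 3.7  1.  -5.7] T [0.14 0.65 0.16] w 0.0377 q6 -1.763 off [-0.9 -0.6 -0. ]
```

```bash
python3 -m inch '[[[30,0,0,0,0,0,-0.0111],[30,0,0,0,0,0,-0.0056],[30,0,0,0,0,0,0],[30,0,0,0,0,0,0],[30,0,0,0,0,0,0],[30,0,0,0,0,0,0],[30,0,0,0,0,0,0],[30,0,0,0,0,0,0],[30,0,0,0,0,0,0],[30,0,0,0,0,0,0]]]' 80
python3 -c "
from h import *
kn()"
```

```text
t: 43.1
ee_pos: [0.5575, 0.1844, 0.1104]
orientation: [[-0.366, 0.895, 0.257], [0.929, 0.366, 0.048], [-0.051, 0.256, -0.965]]
ft_force: [-0.5, 6.0, 5.7]
width: 0.0372
t 43.1 turn deg about tool axes [  -0.     0.2 -101.7] F [ 5.4  3.2 -5.4] T [-0.26  0.72  2.32] w 0.0372 q6 -1.865 off [-0.3 -0.7 -0.1]
```

The torque jumped to 2.3 N m with only small forces, so the knob is on its rigid stop. I'll unwind, release so it settles on click 0, square the jaws to -90 degrees and grip again for a clean reference.

```bash
python3 -m inch '[[[30,0,0,0,0,0,0.0167],[45,0,0,0,0,0,0],[58,0,0,0,0,0,0],[62,0,0,0,0,0,0],[62,0,0,0,0,0,0],[62,0,0,0,0,0,0.0163],[45,0,0,0,0,0,0],[30,0,0,0,0,0,0],[30,0,0,0,0,0,0],[30,0,0,0,0,0,0]]]' 80
python3 -c "
from h import *
kn()"
```

```text
t: 44.1
ee_pos: [0.5563, 0.1839, 0.11]
orientation: [[-0.183, 0.95, 0.254], [0.983, 0.177, 0.046], [-0.001, 0.258, -0.966]]
ft_force: [-3.3, 0.7, 4.8]
width: 0.0378
t 44.1 turn deg about tool axes [  0.   -0.  -90.3] F [ 1.3 -1.8 -5.5] T [0.49 0.32 0.04] w 0.0378 q6 -1.665 off [-1.6 -0.5 -0.1]
```

```bash
python3 -m inch '[[[30,0,0,0,0,0,-0.0139],[30,0,0,0,0,0,-0.0083],[30,0,0,0,0,0,0],[30,0,0,0,0,0,0],[30,0,0,0,0,0,0],[30,0,0,0,0,0,0],[30,0,0,0,0,0,0],[30,0,0,0,0,0,0],[30,0,0,0,0,0,0],[30,0,0,0,0,0,0]]]' 80
python3 -c "
from h import *
kn()"
```

```text
t: 45.1
ee_pos: [0.5575, 0.1843, 0.1104]
orientation: [[-0.308, 0.916, 0.257], [0.951, 0.307, 0.047], [-0.035, 0.259, -0.965]]
ft_force: [1.6, 5.5, 0.9]
width: 0.0376
t 45.1 turn deg about tool axes [ -0.1   0.2 -98. ] F [ 4.7  3.4 -0.2] T [-0.54  0.71  1.45] w 0.0376 q6 -1.8 off [-0.4 -0.7 -0.2]
```

The stop is confirmed again at 1.45 N m. Now I'll turn clockwise to +31 degrees, which is click 4 from the -90 reference.

```bash
python3 -m inch '[[[30,0,0,0,0,0,0.02],[30,0,0,0,0,0,0.02],[30,0,0,0,0,0,0.02],[30,0,0,0,0,0,0.02],[30,0,0,0,0,0,0.02],[30,0,0,0,0,0,0.02],[30,0,0,0,0,0,0.02],[30,0,0,0,0,0,0.02],[30,0,0,0,0,0,0.02],[30,0,0,0,0,0,0.02]]]' 80
python3 -c "
from h import *
kn()"
python3 -m inch '[[[30,0,0,0,0,0,0.02],[30,0,0,0,0,0,0.02],[30,0,0,0,0,0,0.02],[30,0,0,0,0,0,0.02],[30,0,0,0,0,0,0.02],[30,0,0,0,0,0,0.02],[30,0,0,0,0,0,0.02],[30,0,0,0,0,0,0.0194],[30,0,0,0,0,0,0],[30,0,0,0,0,0,0]]]' 80
python3 -c "
from h import *
kn()"
```

```text
t: 46.1
ee_pos: [0.557, 0.1827, 0.1102]
orientation: [[0.776, 0.576, 0.255], [0.586, -0.809, 0.044], [0.232, 0.116, -0.966]]
ft_force: [-2.0, -4.2, 5.1]
width: 0.0375
t 46.1 turn deg about tool axes [ -0.1  -0.  -26. ] F [-2.8  2.9 -5.6] T [-0.5  -0.56 -0.33] w 0.0375 q6 -0.541 off [-1.2  0.8 -0.1]
t: 47.1
ee_pos: [0.5557, 0.1826, 0.1098]
orientation: [[0.906, -0.34, 0.253], [-0.362, -0.931, 0.044], [0.22, -0.131, -0.967]]
ft_force: [-6.5, -5.9, 8.8]
width: 0.0373
t 47.1 turn deg about tool axes [-0.1 -0.1 31.1] F [ -1.8   6.5 -10.4] T [-1.05 -0.63 -0.09] w 0.0373 q6 0.456 off [-2.5  0.7 -0.1]
```

```bash
python3 -m inch '[[[36,0,0,0,0,0,0],[45,0,0,0,0,0,0],[55,0,0,0,0,0,0],[65,0,0,0,0,0,0],[72,0,0,0,0,0,0],[72,0,0,0,0,0,0],[72,0,0,0,0,0,0],[72,0,0,0,0,0,0],[72,0,0,0,0,0,0],[72,0,0,0,0,0,0]]]' 80
python3 - <<'E'
from h import *
kn()
p,d=manip.capture('side');cv2.imwrite('pics/s18.png',cv2.resize(p[150:220,240:330,::-1],None,fx=8,fy=8,interpolation=cv2.INTER_CUBIC))
E
```

```text
t: 48.1
ee_pos: [0.5567, 0.1837, 0.1097]
orientation: [[0.905, -0.341, 0.255], [-0.364, -0.93, 0.046], [0.221, -0.134, -0.966]]
ft_force: [-0.2, -0.1, 0.4]
width: 0.0614
t 48.1 turn deg about tool axes [ 0.   0.  31.2] F [-0.   0.1 -0.5] T [-0.03 -0.09  0.03] w 0.0614 q6 0.456 off [-1.4 -0.3  0.3]
```

View pics/s18.png

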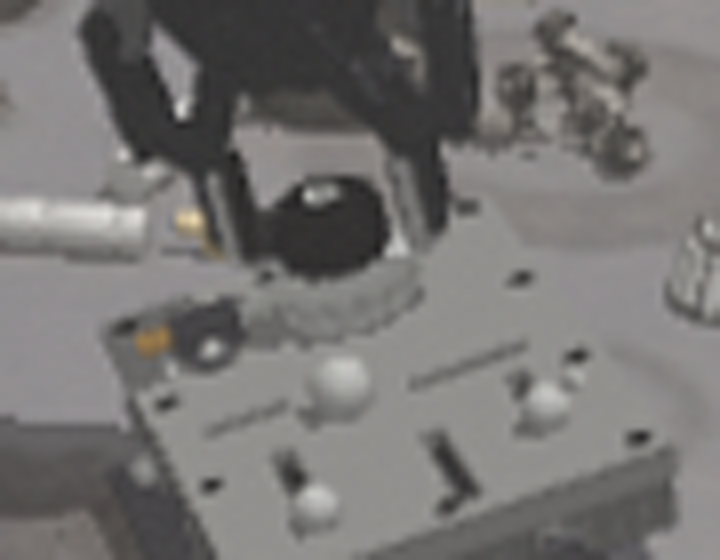

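The knob is released and free of the pads, and the balls are undisturbed at (340,388), (316,503) and (546,405). I'll retreat and clear the view.

```bash
python3 -m inch '[[[72,0,0,-0.2,0,0,0],[72,0,0,-0.6,0,0,0],[72,0,0,-1,0,0,0],[72,0,0,-1,0,0,0],[72,0,0,-1,0,0,0],[72,0,0,-1,0,0,0],[72,0,-0.5,-0.5,0,0,0],[72,0,-1,0,0,0,0],[72,0,-1,0,0,0,0],[72,0,-1,0,0,0,0]]]' 80
python3 -m inch '[[[72,0,-1,0,0,0,0],[72,0,-1,0,0,0,0],[72,0,-1,0,0,0,0],[72,0,-1,0,0,0,0],[72,0,-1,0,0,0,0],[72,0,-0.5,0,0,0,0],[72,0,0,0,0,0,0],[72,0,0,0,0,0,0],[72,0,0,0,0,0,0],[72,0,0,0,0,0,0]]]' 80
python3 - <<'E'
from h import *
p,d=manip.capture('top');cv2.imwrite('pics/t19.png',p[:,:,::-1]);cv2.imwrite('pics/t19c.png',cv2.resize(p[150:260,180:300,::-1],None,fx=5,fy=5,interpolation=cv2.INTER_CUBIC))
p,d=manip.capture('side');cv2.imwrite('pics/s19.png',cv2.resize(p[160:240,240:340,::-1],None,fx=7,fy=7,interpolation=cv2.INTER_CUBIC))
print(manip.observe()['t'],((proj('top',[SL,SA,SB])-[180,150]+.5)*5).round(),((proj('side',[SL,SA,SB])-[240,160]+.5)*7).round())
E
```

```text
t: 49.15
ee_pos: [0.5531, 0.2605, 0.2498]
orientation: [[0.905, -0.341, 0.255], [-0.364, -0.93, 0.046], [0.222, -0.135, -0.966]]
ft_force: [-0.6, -0.6, 0.4]
width: 0.0616
t: 50.15
ee_pos: [0.5995, 0.3863, 0.2678]
orientation: [[0.905, -0.342, 0.255], [-0.364, -0.93, 0.045], [0.221, -0.134, -0.966]]
ft_force: [-0.0, -0.4, -0.1]
width: 0.0618
50.25 [[324. 286.]
 [405. 164.]
 [455. 313.]] [[307. 272.]
 [485. 289.]
 [285. 378.]]
```

View pics/t19.png

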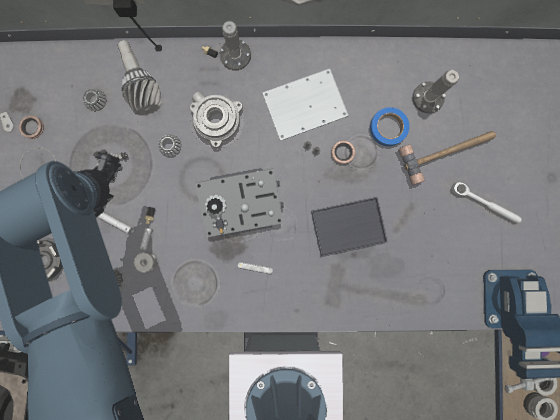

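View pics/t19c.png

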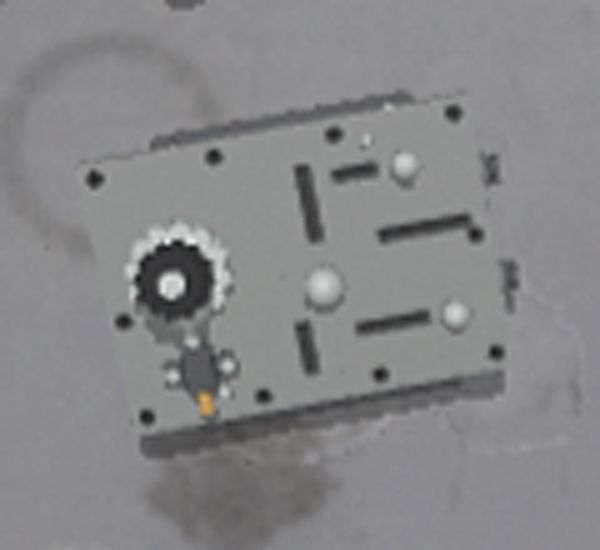

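View pics/s19.png

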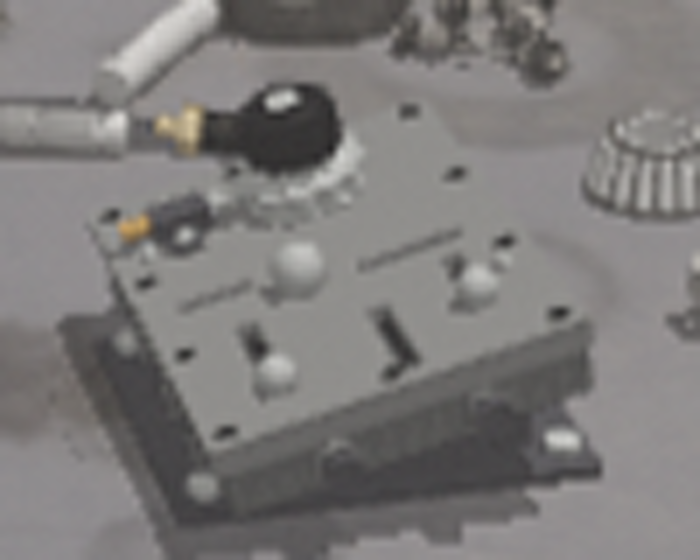

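All three balls sit on their predicted pixels: (324,288), (405,166) and (455,315) in the top crop. The bench looks unchanged and the arm is clear, so I'm handing in.

```bash
python3 -c "
from rig import manip
print(manip.hand_in())"
```

```text
the job is handed in; nothing more can be done
None
```

I set all three balls in their seats and turned the selector to what should be the fourth click, then handed the job in at about 50 s of the 72 s. No camera can confirm the click, because the knob looks the same on every one.

**Balls:** Each was pressed into its seat until I felt light contact (6 to 11 N), then released slowly. In the final top picture all three are within about half a pixel (1 to 2 mm) of the predicted seat positions, and the side picture agrees within its usual 1 px offset. I gripped the large ball about 3 mm nearer the fingertips than planned, but it did not slip.

**Selector:**
- **Stop:** I turned it anticlockwise until the torque jumped to 2.3 N m.
- **New reference:** I let it settle on click 0 and gripped it again square to the block. Turning back to the stop gave 1.45 N m, which fits the stop lying about 2° beyond click 0.
- **Fourth click:** I turned it clockwise to +121° from the click 0 reference (120° is the fourth click) and released it. The grip width stayed constant throughout, so I saw no sign of slipping.

**Checks that disagreed:**
- The torque readings did not show the individual clicks clearly.
- On the first turn the stop was felt about 4° or more later than expected. That looks like slack in the first grip, and the re-grip removed it.

The other things on the bench look unmoved in the final picture, and the robot was touching nothing at hand-in.

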